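Put the remote controls away in their latched box

TASK

Put the remote controls away: swing the brass latch lever clear of the wooden box's lid, open the lid until it stands upright, and seat every remote control that lies on the table in the cradle of its own size, keys up, flat and fully down. Then shut the lid fully and swing the latch back across it as it was. Leave the pots, the mug and the book where they are.

Things in the scene. Friction and masses are not known exactly. Their poses are not given: they have to be found in the camera images.
- case_in (a point): Lidded dark wooden box, fixed: 200 mm (its x) by 286 mm (y), 65 mm high, walls and floor 7 mm thick. Point: centre of its inner floor, 7 mm above the table; x points from latch side to hinge side, z up. A post beside the latch side (36 x 50 mm, 74.5 mm high, centred at x = -118, y = -100 mm) carries the latch.
- lid (a joint): Lid of the box, dark wood, 200 x 286 x 8 mm: angle in rad, 0 shut, 1.57 upright, stop at 1.75. Hinged along the box's y on the rim farthest from the latch. The hinge is stiff: the lid stays at any angle; moving it takes 3 to 6 N at the handle. Open, it stands 200 mm above the rim. The latch holds it down until swung clear.
- lid_handle (a point): Middle of the lid's handle, a dark round steel bar 11 mm thick, 100 mm long, parallel to the hinge, its axis 35 mm off the lid's outer face; feet 42 mm either side, clear between. In the lid's frame (origin on the hinge line) it lies at x = -170, z = 43 mm. With the lid shut, axes as the box.
- lid_hinge (a point): Middle of the lid's hinge line, 65.5 mm above the table; its y axis is the hinge line. The axes turn with the lid.
- latch (a joint): Brass latch lever that turns flat about a vertical pin on the post: angle in rad, 0 lies across the lid's edge (locked), grows clockwise seen from above, clear of the lid above about 1.3, stop at 1.75. It stays where it is left (about 1 N at the peg).
- latch_peg (a point): Upright brass peg on the latch lever, 14 mm thick, 32 mm tall, to take the lever by: this point lies on its axis 15 mm below its top (about 103 mm above the table), 55 mm from the pivot. The lever itself is 85 x 16 x 7 mm, just above the lid.
- latch_pivot (a point): Axis of the latch lever's pin, at the top face of the lever. x points along the lever to the peg.
- remote_long: The longest and widest remote control, black plastic with grey round keys on top: 150 mm long (x), 50 mm wide (y), 22 mm thick, about 135 g. Origin: centre of its underside; z points out of the key side. May be absent (None).
- cradle_long_seat (a point): Seat for the longest and widest remote (150 x 50 mm) in the box: pale wood cradle, two saddles under its ends with flared cheeks (16 mm above the seat) and end stops; open in the middle for fingers. Point: where the centre of its underside belongs, 17 mm above the table; x along the remote (either way round). Play 2.5 mm each side, 4 mm each end. Cradles are 78 mm apart; order varies.
- remote_mid: The middle-sized remote control, black plastic with grey round keys on top: 125 mm long (x), 44 mm wide (y), 22 mm thick, about 112 g. Origin: centre of its underside; z points out of the key side. May be absent (None).
- cradle_mid_seat (a point): Seat for the middle-sized remote (125 x 44 mm) in the box: pale wood cradle, two saddles under its ends with flared cheeks (16 mm above the seat) and end stops; open in the middle for fingers. Point: where the centre of its underside belongs, 17 mm above the table; x along the remote (either way round). Play 2.5 mm each side, 4 mm each end. Cradles are 78 mm apart; order varies.
- remote_short: The shortest and narrowest remote control, black plastic with grey round keys on top: 100 mm long (x), 38 mm wide (y), 22 mm thick, about 90 g. Origin: centre of its underside; z points out of the key side. May be absent (None).
- cradle_short_seat (a point): Seat for the shortest and narrowest remote (100 x 38 mm) in the box: pale wood cradle, two saddles under its ends with flared cheeks (16 mm above the seat) and end stops; open in the middle for fingers. Point: where the centre of its underside belongs, 17 mm above the table; x along the remote (either way round). Play 2.5 mm each side, 4 mm each end. Cradles are 78 mm apart; order varies.
- pot_big: Large dark metal pot, 160 mm across, 138 mm high; loose bystander. Origin: centre of its foot.
- pot_small: Small dark metal pot, 120 mm across, 104 mm high; loose bystander. Origin: centre of its foot.
- mug: White mug, 80 mm across, 90 mm high; loose bystander. Origin: centre of its foot.
- book: Blue book lying flat, 130 x 190 x 24 mm; loose bystander. Origin: centre of its underside.

How it is judged (in metres and radians):
On the way, in this order (a step that is already met when the one before it is completed fails the run):
1. the latch is swung clear while the lid is still shut (value of joint latch above 1.25 rad and value of joint lid below 0.05 rad), for 0.2 s.
2. the lid stands open (at least 1.2 rad) (value of joint lid above 1.2 rad), for 0.2 s.
3. every remote control sits in its own cradle (horizontal distance between remote_long and cradle_long_seat below 0.007 m and z of remote_long in the frame of cradle_long_seat between -0.003 and 0.003 m and angle between the x axis of remote_long and the x axis of cradle_long_seat, either way round below 0.08 rad and angle between each of remote_long, remote_mid, remote_short's own z axis and vertical below 0.06 rad and horizontal distance between remote_mid and cradle_mid_seat below 0.007 m and z of remote_mid in the frame of cradle_mid_seat between -0.003 and 0.003 m and angle between the x axis of remote_mid and the x axis of cradle_mid_seat, either way round below 0.08 rad and horizontal distance between remote_short and cradle_short_seat below 0.007 m and z of remote_short in the frame of cradle_short_seat between -0.003 and 0.003 m and angle between the x axis of remote_short and the x axis of cradle_short_seat, either way round below 0.08 rad and linear speed of each of remote_long, remote_mid, remote_short below 0.02 m/s), for 0.3 s.
4. the lid is shut again (value of joint lid below 0.05 rad), for 0.2 s.
5. the latch lies across the lid again (value of joint latch below 0.35 rad and value of joint lid below 0.05 rad), for 0.2 s.
At the end, for the whole second after the job is handed in: Every remote control present sits in its own cradle, keys up: within 7 mm of the seat sideways, 3 mm in height, 0.08 rad in direction (either way round) and 0.06 rad of level, at rest; the lid is shut (under 0.05 rad) and the latch is back across it (under 0.35 rad) (all of step 3 and all of step 5); the robot touches nothing.
It fails at once if a bystander (pot, mug or book) is displaced more than 30 mm or knocked over (distance of any of pot_big, pot_small, mug, book from where it was at the start of the episode above 0.03 m or angle between any of pot_big, pot_small, mug, book's own z axis and vertical above 0.5 rad).
Of remote_long, remote_mid, remote_short only 2 to 3 are there at a start; the rules pass over those that are not, and their reading is None.
At some moment in a run one of remote_long, remote_mid, remote_short may be knocked a few centimetres aside while the robot is not near it.
Once in a run the grip may slacken for a moment while it holds something.
It also fails if it takes over 208 s, if anything falls off the work surface, if the arm or the gripper's body presses on something with over 40 N, if the wrist force passes 120 N, or if a joint passes its speed limit or range.

ROBOT

A 6-joint arm with a two-finger parallel gripper is mounted at the origin on the work surface. World frame = base frame: x ahead of the robot, y to its left, z up, the work surface at z = 0. Lengths are in m, angles in degrees, forces in N, time in s.
With the tool pointing down it reaches from about 0.35 to 0.975 m from the base axis. Payload 17.4 kg.
Tool frame: the origin (TCP) lies at the very end of the fingers, on their centre line; the grasp point (between the pads) lies 19 mm behind it; x points along the fingers, y is the direction in which the jaws open and shut, and the axes are right-handed (so a half turn about x gives the same grasp; the last joint's range is limited). The gripper opens to 85 mm and grips with 20 to 120 N. Pads are 22 mm wide; open, the fingers measure 114 mm over their backs; the gripper's body (76 mm by 85 mm) begins 54 mm behind the grasp point. The pads swing forward as they close: fully open they stand 13 mm farther back than shut.
Start: joints at [-2.166, 6.646, 82.598, -0, 90.757, -2.166], TCP at [0.675, -0, 0.231] pointing down, gripper open.
Joint ranges: [-162.19, 162.19], [-47.58, 125.68], [4.15, 143.07], [-65.23, 245.23], [0.69, 171.88], [-170.13, 170.13]. Speed limits (degrees/s): [108.29, 108.29, 127.2, 180, 180, 180].

INTERFACE

Orientations are given as a 3x3 rotation matrix whose columns are the frame's x, y, z axes.
In Python, from cell import arm gives the robot as it stands.
- The arm moves only by the tool drive_tool, never from a script. Its argument "motion" is a list of rows, each an object with "offset": the shift along the tool's x, y, z normalised to -1 to 1, where 1 is 20 mm, a list of three; "twist": the turn about the tool's x normalised to -1 to 1, where 1 is 180 degrees; "claw": the closure in counts, from 0 (fully open) to 255 (shut). In form: [{"offset": [x, y, z], "twist": twist, "claw": claw}, ...]. A call has 1 to 8 rows; each row shifts and turns the commanded pose from where the row before left it, along the tool's axes as they then stand; what a row does not reach is not made up. A row lasts 1/10 s, in which the tool goes at most 50 mm and 8.59 degrees, less where a joint would pass 70% of its speed; a pose out of reach is approached as far as the arm can. A call with a number of a shift or a turn outside -1 to 1 is refused whole. A call with a gripper value outside its range is refused whole. The fingers move at their own pace and stop on an object; "force" is the grip in N (left out, the last holds). Time passes only in rows, so rows that do not move let the fingers close. It gives the time, the measured TCP pose, the force and the opening at its end, in the units of the state.
- arm.get_state(): the state, without advancing time (a new reading comes with each control period).
- arm.get_image(name): name is "scene" or "side" or "wrist"; returns (picture, depth): 400x640x3 uint8, blue, green, red; 400x640 float32, m along the optical axis (not along the pixel's ray), 0 where there is no reading.
- arm.calibration(name): a dict with "fx", "fy", "cx", "cy" (pixels), "eye" and "orientation" of the camera in the world. Camera axes: x right, y down, z forward; pixel columns grow to the right and rows downward; lengths in m; the calibration is good to about 2 mm. A picture is of the moment at which its call begins: read the wrist's pose just before it. calibration takes no time and is no camera call; for the wrist camera it gives the pose at the moment of the call.
- arm.sign_off(): hands the job in, once; it reports no verdict.
The state is a dict: "clock": time; "joint_positions": joint angles; "dq": joint speeds; "tau": joint torques, N m; "tool_pos": TCP position; "eef_rot": TCP orientation; "force": force on the tool from outside, world axes, zero at the start; "torque": the same for the moment, N m; "grip_width": finger opening in m.
Only numpy, scipy, OpenCV 4.12 (cv2) and the standard library are available. Lean on these libraries where they do the work, as an engineer would, in place of code of your own. Each camera call takes 0.05 s, during which the arm holds its last target.

## Working session

There is one attempt and no reset: what is moved stays moved. The work goes in short steps, Python scripts to look and compute and a tool call to move; the robot and the scene stay as the last step left them, time stands still between calls to the robot, and variables do not carry over. Pictures are saved under pics/ and viewed, and the job is handed in when it is done.

Besides the shell and the picture viewer there is one more tool, called after "Call:" in YAML: its name, and indented under it one key for each argument. drive_tool: Moves the arm, as the interface text tells. Its arguments: {"type":"object","properties":{"motion":{"type":"array","items":{"type":"object","properties":{"offset":{"type":"array","items":{"type":"number"}},"twist":{"type":"number"},"claw":{"type":"number"}}}},"force":{"type":"number"}},"required":["motion"]}

```bash
ls -la; mkdir -p pics; cat > h.py <<'E'
import numpy as np, cv2, sys
from cell import arm
np.set_printoptions(precision=4,suppress=True)
def grab(name,tag):
    c=arm.calibration(name); im,d=arm.get_image(name)
    cv2.imwrite(f'pics/{tag}.png',im); np.savez(f'pics/{tag}.npz',im=im,d=d,**{k:np.array(c[k]) for k in c})
    return im,d,c
def load(tag):
    z=np.load(f'pics/{tag}.npz'); return z['im'],z['d'],{k:z[k] for k in ('fx','fy','cx','cy','eye','orientation')}
def ray(c,u,v):
    return np.array(c['orientation'])@np.array([(u-c['cx'])/c['fx'],(v-c['cy'])/c['fy'],1.0])
def onz(c,u,v,z):
    r=ray(c,u,v); e=np.array(c['eye']); return e+r*(z-e[2])/r[2]
def pd(c,d,u,v):
    return np.array(c['eye'])+ray(c,u,v)*d[int(v),int(u)]
def proj(c,p):
    q=np.array(c['orientation']).T@(np.array(p)-c['eye']); return np.array([c['cx']+c['fx']*q[0]/q[2],c['cy']+c['fy']*q[1]/q[2]])
def cloud(c,d):
    v,u=np.mgrid[0:d.shape[0],0:d.shape[1]]
    r=np.stack([(u-c['cx'])/c['fx'],(v-c['cy'])/c['fy'],np.ones_like(d)],-1)@np.array(c['orientation']).T
    return np.array(c['eye'])+r*d[...,None]
E
python3 - <<'E'
from h import *
for n in ['scene','side','wrist']:
    im,d,c=grab(n,n+'0'); print(n,c,(d==0).mean())
print(arm.get_state())
E
```

```text
total 12
drwxr-xr-x  3 agent agent 4096 Dec  7 06:04 .
drwxr-xr-x 23 root  root  4096 Dec  7 06:04 ..
drwxr-xr-x  2 agent agent 4096 Dec  7 06:04 pics
scene {'fx': 374.41068663675765, 'fy': 374.41068663675765, 'cx': 314.99816080170575, 'cy': 207.08143747354572, 'eye': array([1.0191, 0.009 , 0.9006]), 'orientation': array([[ 0.0733,  0.8468, -0.5268],
       [ 0.9973, -0.0672,  0.0306],
       [-0.0095, -0.5276, -0.8494]])} 0.00394921875
side {'fx': 378.0488153081429, 'fy': 378.0488153081429, 'cx': 324.2282541667144, 'cy': 199.73519574935656, 'eye': array([ 0.253 , -0.9377,  0.7678]), 'orientation': array([[ 0.975 , -0.1003,  0.1984],
       [-0.2209, -0.5356,  0.815 ],
       [ 0.0245, -0.8385, -0.5444]])} 0.0040390625
wrist {'fx': 289.5027535747252, 'fy': 289.5027535747252, 'cx': 317.3542736346397, 'cy': 195.30393624326575, 'eye': array([0.6761, 0.0786, 0.3735]), 'orientation': array([[ 1.    , -0.0011, -0.0014],
       [-0.0014, -0.9524, -0.305 ],
       [-0.001 ,  0.305 , -0.9524]])} 0.0040859375
{'clock': 0.15, 'joint_positions': array([-2.1658,  6.6677, 82.6244, -0.0024, 90.7567, -2.1641]), 'dq': array([ 0.0084, -0.0426, -0.1257, -0.0394,  0.0351, -0.1006]), 'tau': array([  0.0008, -73.2512, -63.2848,  -0.    ,   0.005 ,   0.0003]), 'tool_pos': array([ 0.6749, -0.    ,  0.2308]), 'eef_rot': array([[-0.0009,  1.    , -0.    ],
       [-0.    , -0.    , -1.    ],
       [-1.    , -0.0009,  0.    ]]), 'force': array([-0.9891, -0.2655,  0.0251]), 'torque': array([ 0.0623, -0.0171,  0.0279]), 'grip_width': 0.08528107452917943}
```

View pics/scene0.png

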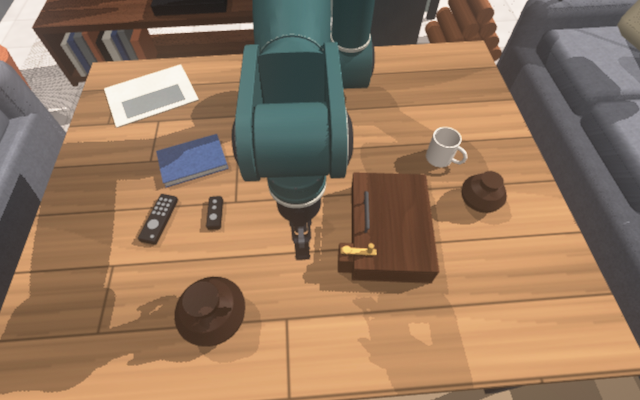

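View pics/side0.png

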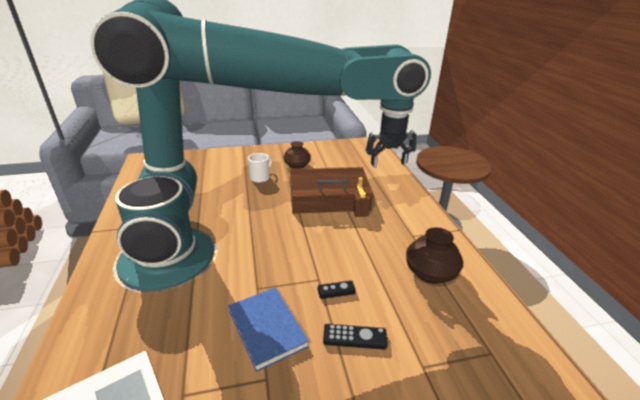

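View pics/wrist0.png

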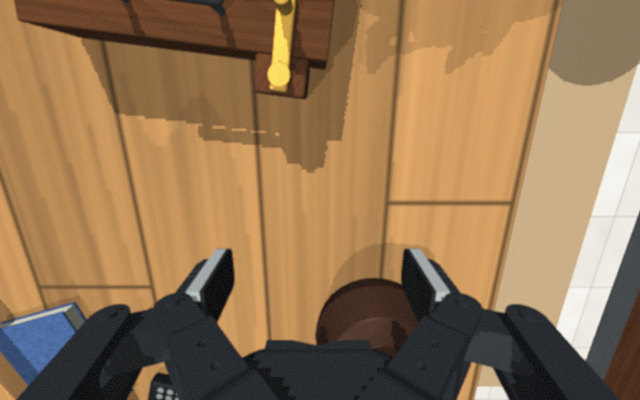

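The scene view shows the lidded box at about (395,225). Its latch post is at (345,262), the brass lever at (357,250) and the handle at (367,213). Two remotes are visible, at (158,218) and (215,212), with no third in any view. Next I measure positions.

```bash
cat > m1.py <<'E'
from h import *
im,d,c=load('scene0'); P=cloud(c,d)
print('table z near', np.median(P[320:340,400:440,2]), np.median(P[255:265,140:160,2]))
hsv=cv2.cvtColor(im,cv2.COLOR_BGR2HSV)
# lid top
m=(abs(P[...,2]-0.0735)<0.006)&(P[...,1]>0.08)&(P[...,1]<0.45)&(P[...,0]>0.45)&(P[...,0]<0.95)
m=cv2.morphologyEx(m.astype(np.uint8),cv2.MORPH_OPEN,np.ones((3,3)))
n,l,s,_=cv2.connectedComponentsWithStats(m); k=1+np.argmax(s[1:,4]); q=P[l==k]
print('lid',len(q),q.mean(0),q.min(0),q.max(0))
r=cv2.minAreaRect((q[:,:2]*1000).astype(np.float32)); print(r,cv2.boxPoints(r))
# brass
b=cv2.inRange(hsv,(20,120,120),(35,255,255)); 
n,l,s,ce=cv2.connectedComponentsWithStats(b)
for i in range(1,n):
    if s[i,4]>15:
        q=P[l==i]; print('brass',s[i],ce[i],q.mean(0),q.max(0))
# dark things on table (remotes)
for tag in ('scene0','side0'):
    im,d,c=load(tag); P=cloud(c,d)
    g=im.max(2)<75
    m=(g&(P[...,2]>0.006)&(P[...,2]<0.04)).astype(np.uint8)
    m=((P[...,2]>0.012)&(P[...,2]<0.035)).astype(np.uint8)
    n,l,s,ce=cv2.connectedComponentsWithStats(m)
    for i in range(1,n):
        if s[i,4]>60:
            q=P[l==i]; 
            if q[:,0].max()>1.2 or abs(q[:,1]).max()>1: continue
            r=cv2.minAreaRect((q[:,:2]*1000).astype(np.float32)); print(tag,s[i],np.median(q[:,2]),r)
E
python3 m1.py
```

```text
table z near -4.3014696753329584e-05 -0.0006618390679245523
lid 6712 [0.5847 0.2299 0.0735] [0.4501 0.0827 0.0676] [0.7071 0.3428 0.0783]
((566.9275512695312, 212.3965606689453), (235.46380615234375, 259.1106262207031), 83.02120208740234) [[424.0274 111.2782]
 [681.2183  79.7957]
 [709.8276 313.515 ]
 [452.6368 344.9974]]
brass [343 246  23   7  89] [351.5955 249.573 ] [0.6397 0.117  0.0851] [0.6471 0.1491 0.0904]
scene0 [ 156  134   71   50 2216] 0.023353450280993948 ((268.52783203125, -322.38250732421875), (135.21173095703125, 189.9843292236328), 17.219297409057617)
scene0 [426 148  37  18 175] 0.024176541871702484 ((339.8101501464844, 431.7635498046875), (108.36132049560547, 36.303192138671875), 59.298362731933594)
scene0 [351 182   1  61  61] 0.021218004653483225 ((494.68756103515625, 138.1737518310547), (0.43398475646972656, 182.94216918945312), 83.2208480834961)
scene0 [137 194  40  51 922] 0.021080139163960177 ((470.9448547363281, -393.9006042480469), (51.523101806640625, 149.77279663085938), 73.72142791748047)
scene0 [205 196  17  33 444] 0.021066407408232124 ((465.0707702636
[... 756 characters left out ...]
.20114135742188), (42.009361267089844, 268.55267333984375), 73.7343521118164)
side0 [ 118  231   92   52 1345] 0.015302494102345077 ((16.2452392578125, -34.44166564941406), (254.28677368164062, 184.60812377929688), 22.94883155822754)
side0 [318 280  38  17 453] 0.021446050530808614 ((463.2053527832031, -243.14663696289062), (41.587303161621094, 100.28836822509766), 89.39981079101562)
side0 [ 228  287   81   80 3661] 0.023935419222009147 ((268.15362548828125, -322.9290771484375), (130.92474365234375, 193.4344940185547), 16.83610725402832)
side0 [ 323  323   65   25 1240] 0.02179872638402741 ((468.9405822753906, -396.22735595703125), (52.921722412109375, 149.60076904296875), 73.07257843017578)
```

```bash
cat > m2.py <<'E'
from h import *
im,d,c=load('scene0'); P=cloud(c,d)
m=(abs(P[...,2]-0.0735)<0.003)&(P[...,1]>0.0)&(P[...,1]<0.45)&(P[...,0]>0.35)&(P[...,0]<0.95)
q=P[m]; print(len(q), q.min(0),q.max(0))
# rotate by angle search-free: fit edges. hinge edge: for x bins max y
r=cv2.minAreaRect((q[:,:2]*1000).astype(np.float32)); print(r)
m8=cv2.morphologyEx(m.astype(np.uint8),cv2.MORPH_CLOSE,np.ones((9,9)))
vis=im.copy(); vis[m]=(0,255,0); vis=cv2.resize(vis[150:300,300:480],None,fx=4,fy=4,interpolation=cv2.INTER_NEAREST); cv2.imwrite('pics/vis1.png',vis)
E
python3 m2.py
```

```text
7220 [0.3503 0.0827 0.0705] [0.7071 0.4388 0.0765]
((507.12945556640625, 249.27789306640625), (253.60789489746094, 421.53472900390625), 70.6346435546875)
```

View pics/vis1.png

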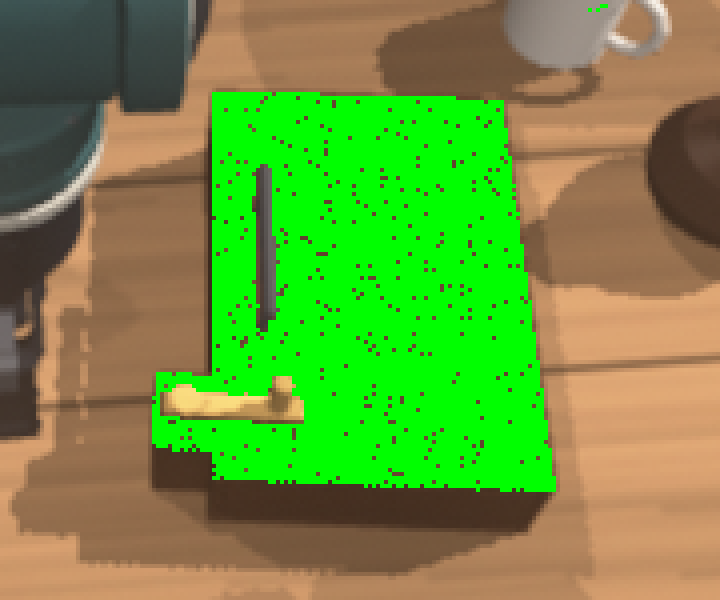

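The green mask covers the lid top and post top cleanly, with the handle at (265,248) and the lever at (230,400) left out. I fit the edges from it.

```bash
cat > m3.py <<'E'
from h import *
im,d,c=load('scene0'); P=cloud(c,d)
m=((abs(P[...,2]-0.0735)<0.003)&(P[...,1]>0.0)&(P[...,1]<0.36)&(P[...,0]>0.38)&(P[...,0]<0.95)).astype(np.uint8)
m=cv2.morphologyEx(m,cv2.MORPH_CLOSE,np.ones((3,3)))
def edge(pts):
    p=np.array([onz(c,u,v,0.0735)[:2] for u,v in pts],np.float32)
    vx,vy,x,y=cv2.fitLine(p,cv2.DIST_HUBER,0,0.01,0.01).ravel(); 
    return np.array([x,y]),np.array([vx,vy])
rows=range(180,268)
R=[(np.where(m[v,340:460])[0].max()+340+.5,v) for v in rows]
L=[(np.where(m[v,340:460])[0].min()+340-.5,v) for v in range(178,240)]
T=[(u,np.where(m[150:300,u])[0].min()+150-.5) for u in range(358,420)]
B=[(u,np.where(m[150:300,u])[0].max()+150+.5) for u in range(358,432)]
E={k:edge(v) for k,v in dict(R=R,L=L,T=T,B=B).items()}
for k in E: print(k,E[k],np.degrees(np.arctan2(E[k][1][1],E[k][1][0])))
def X(a,b):
    A=np.stack([E[a][1],-E[b][1]],1); t=np.linalg.solve(A,E[b][0]-E[a][0]); return E[a][0]+t[0]*E[a][1]
tl,tr,br,bl=X('T','L'),X('T','R'),X('B','R'),X('B','L')
print(tl,tr,br,bl); print('len',*(np.linalg.norm(a-b) for a,b in((tl,tr),(bl,br),(tl,bl),(tr,br))))
cen=(tl+tr+br+bl)/4; xa=(tr+br-tl-bl); xa/=np.linalg.norm(xa); ya=np.array([-xa[1],xa[0]])
ya2=(tl+tr-bl-br); ya2/=np.linalg.norm(ya2)
print('center',cen,'xaxis',xa,np.degrees(np.arctan2(xa[1],xa[0])),ya,ya2)
# handle
hm=(P[...,2]>0.095)&(P[...,2]<0.13)&(P[...,1]>0.12)&(P[...,1]<0.25)&(P[...,0]>0.4)&(P[...,0]<0.75)
q=P[hm]; rel=q[:,:2]-cen; bx=rel@xa; by=rel@ya
for a,b,z in zip(bx[::6],by[::6],q[::6,2]): print('%.3f %.3f %.3f'%(a,b,z),end=' | ')
E
python3 m3.py
```

```text
R (array([0.5751, 0.3294], dtype=float32), array([ 0.993 , -0.1181], dtype=float32)) -6.7799797
L (array([0.523 , 0.1348], dtype=float32), array([ 0.9921, -0.1258], dtype=float32)) -7.2255754
T (array([0.4129, 0.2482], dtype=float32), array([0.1186, 0.9929], dtype=float32)) 83.18882
B (array([0.6953, 0.1962], dtype=float32), array([0.1189, 0.9929], dtype=float32)) 83.17269
[0.4012 0.1502] [0.4248 0.3473] [0.7093 0.3135] [0.6855 0.1142]
len 0.19846965 0.2006979 0.2865082 0.2865573
center [0.5552 0.2313] xaxis [0.1187 0.9929] 83.180725 [-0.9929  0.1187] [-0.9925  0.1219]
-0.071 0.055 0.112 | -0.071 0.048 0.114 | -0.066 0.045 0.113 | -0.071 0.039 0.114 | -0.066 0.037 0.112 | -0.072 0.028 0.116 | -0.066 0.027 0.113 | -0.072 0.020 0.115 | -0.066 0.021 0.110 | -0.071 0.014 0.110 | -0.067 0.010 0.113 | -0.072 0.003 0.113 | -0.067 0.002 0.111 | -0.064 -0.000 0.110 | -0.074 -0.007 0.110 | -0.072 -0.012 0.114 | -0.070 -0.014 0.114 | -0.068 -0.018 0.115 | -0.065 -0.018 0.112 | -0.075 -0.024 0.111 | -0.073 -0.028 0.113 | -0.070 -0.031 0.113 | -0.068 -0.033 0.113 | -0.066 -0.035 0.112 | -0.075 -0.040 0.110 | -0.073 -0.044 0.113 | -0.068 -0.047 0.113 | -0.073 -0.051 0.111 | -0.068 -0.054 0.111 | -0.059 -0.096 0.116 | -0.068 -0.101 0.114 | -0.069 -0.101 0.109 | -0.069 -0.102 0.106 | -0.069 -0.103 0.104 | -0.068 -0.103 0.098 | -0.066 -0.106 0.099 |
```

Call:
drive_tool:
  motion:
    - {"offset":[0.4,-0.175,-0.98],"twist":0,"claw":135}
    - {"offset":[0.4,-0.175,-0.98],"twist":0,"claw":135}
    - {"offset":[0.4,-0.175,-0.98],"twist":0,"claw":135}
    - {"offset":[0.4,-0.175,-0.98],"twist":0,"claw":135}
    - {"offset":[0.6,-0.175,-0.98],"twist":0,"claw":135}
    - {"offset":[0.6,-0.175,-0.98],"twist":0,"claw":135}
    - {"offset":[0.8,-0.175,-0.98],"twist":0,"claw":135}
    - {"offset":[0.8,-0.175,-0.98],"twist":0.038,"claw":135}
  force: 30

```text
clock: 0.95
tool_pos: [0.6465, 0.1585, 0.1418]
eef_rot: [[-0.0, 0.993, -0.119], [-0.0, -0.119, -0.993], [-1.0, -0.0, 0.0]]
force: [0.9, 0.4, 0.3]
grip_width: 0.0401
```

```bash
python3 - <<'E'
from h import *
s=arm.get_state(); im,d,c=grab('wrist','w1'); P=cloud(c,d)
print(s['tool_pos'])
hsv=cv2.cvtColor(im,cv2.COLOR_BGR2HSV); b=cv2.inRange(hsv,(18,100,90),(38,255,255))
q=P[(b>0)&(P[...,2]>0.11)]; print(len(q),q.mean(0) if len(q) else 0, q.max(0), q.min(0))
print(proj(c,[s['tool_pos'][0],s['tool_pos'][1],0.118]))
E
```

```text
[0.6465 0.1585 0.1418]
613 [0.6512 0.1892 0.1809] [0.6569 0.2366 0.2846] [0.6406 0.1516 0.1101]
[315.8624 233.5714]
```

View pics/w1.png

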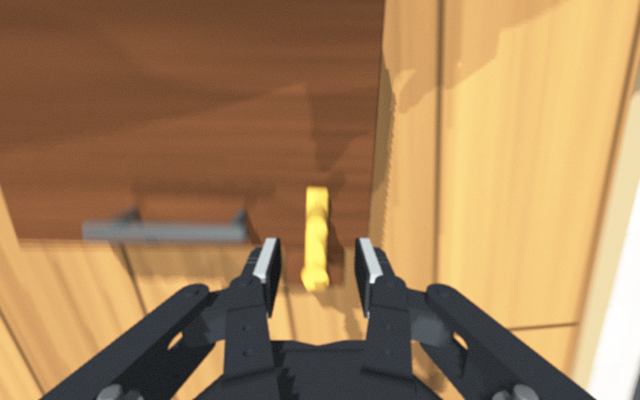

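The jaws straddle the peg in the wrist image: the peg is at about (316,232) and the finger pads at (268,262) and (370,262). I descend and grip.

Call:
drive_tool:
  motion:
    - {"offset":[0.65,0,0.08],"twist":0,"claw":135}
    - {"offset":[0.65,0,0],"twist":0,"claw":135}
    - {"offset":[0.65,0,0],"twist":0,"claw":135}
    - {"offset":[0.6,0,0],"twist":0,"claw":135}
    - {"offset":[0,0,0],"twist":0,"claw":240}
    - {"offset":[0,0,0],"twist":0,"claw":240}
    - {"offset":[0,0,0],"twist":0,"claw":240}
    - {"offset":[0,0,0],"twist":0,"claw":240}
  force: 25

```text
clock: 1.8
tool_pos: [0.6468, 0.1549, 0.0923]
eef_rot: [[-0.0, 0.993, -0.119], [-0.0, -0.119, -0.993], [-1.0, -0.0, 0.0]]
force: [0.6, -2.6, -7.1]
grip_width: 0.0126
```

Call:
drive_tool:
  motion:
    - {"offset":[0,0.39,0.027],"twist":0.045,"claw":240}
    - {"offset":[0,0.39,0.027],"twist":0.045,"claw":240}
    - {"offset":[0,0.39,0.027],"twist":0.045,"claw":240}
    - {"offset":[0,0.39,0.027],"twist":0.045,"claw":240}
    - {"offset":[0,0.39,0.027],"twist":0.045,"claw":240}
    - {"offset":[0,0.39,0.027],"twist":0.045,"claw":240}

```text
clock: 2.4
tool_pos: [0.6843, 0.1306, 0.0918]
eef_rot: [[-0.005, 0.562, -0.827], [-0.002, -0.827, -0.562], [-1.0, -0.001, 0.005]]
force: [-15.8, -9.5, 1.1]
grip_width: 0.013
```

Call:
drive_tool:
  motion:
    - {"offset":[0,0.39,0.027],"twist":0.045,"claw":240}
    - {"offset":[0,0.39,0.027],"twist":0.045,"claw":240}
    - {"offset":[0,0.39,0.027],"twist":0.045,"claw":240}
    - {"offset":[0,0.39,0.027],"twist":0.045,"claw":240}
    - {"offset":[0,0.39,0.027],"twist":0.045,"claw":240}
    - {"offset":[0,0,0],"twist":0,"claw":240}
    - {"offset":[0,0,0],"twist":0,"claw":240}
    - {"offset":[0,0,0],"twist":0,"claw":240}

```text
clock: 3.2
tool_pos: [0.6932, 0.095, 0.0917]
eef_rot: [[-0.006, -0.103, -0.995], [0.0, -0.995, 0.103], [-1.0, 0.0, 0.006]]
force: [-19.5, 1.6, -1.4]
grip_width: 0.0131
```

Call:
drive_tool:
  motion:
    - {"offset":[0,0,0],"twist":0,"claw":135}
    - {"offset":[0,0,0],"twist":0,"claw":135}
    - {"offset":[0,0,0],"twist":0,"claw":135}
    - {"offset":[-1,0,0],"twist":0,"claw":135}
    - {"offset":[-1,0,0],"twist":0,"claw":135}
    - {"offset":[-0.5,0,0],"twist":0,"claw":135}
    - {"offset":[0,0,0],"twist":0,"claw":135}

```text
clock: 3.9
tool_pos: [0.6961, 0.0947, 0.1442]
eef_rot: [[0.003, -0.103, -0.995], [0.0, -0.995, 0.103], [-1.0, -0.001, -0.003]]
force: [0.4, -0.0, -0.2]
grip_width: 0.0399
```

```bash
python3 - <<'E'
from h import *
s=arm.get_state(); im,d,c=grab('scene','s2'); P=cloud(c,d)
print(s['tool_pos'],s['eef_rot'],s['joint_positions'])
cv2.imwrite('pics/s2c.png',cv2.resize(im[140:300,270:500],None,fx=3,fy=3))
E
```

```text
[0.6961 0.0947 0.1442] [[ 0.0029 -0.1035 -0.9946]
 [ 0.0003 -0.9946  0.1035]
 [-1.     -0.0006 -0.0028]] [  5.6648  11.8936  84.8411   0.0017  83.0997 101.6044]
```

View pics/s2c.png

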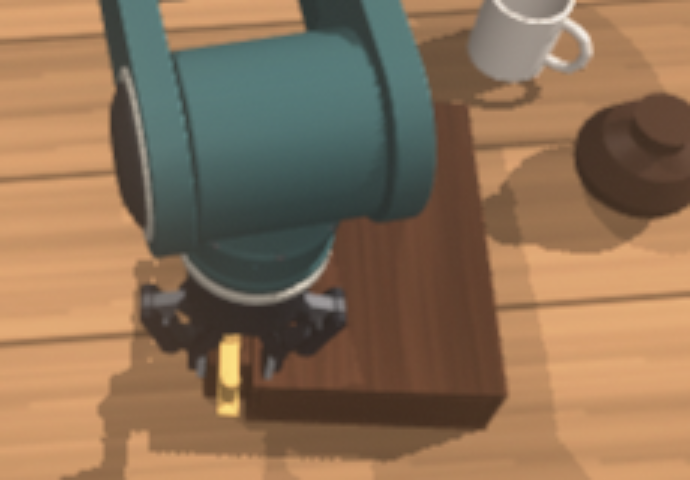

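The lever now lies along +x, clear of the lid (crop about (228,375)). Next is the handle.

Call:
drive_tool:
  motion:
    - {"offset":[0,-0.32,0.97],"twist":0,"claw":135}
    - {"offset":[0,-0.32,0.97],"twist":0,"claw":135}
    - {"offset":[0,-0.32,0.97],"twist":0,"claw":135}
    - {"offset":[0,-0.32,0.97],"twist":0,"claw":135}
    - {"offset":[0,-0.32,0.97],"twist":0,"claw":135}
    - {"offset":[0,-0.32,0.97],"twist":0,"claw":135}
    - {"offset":[0,-0.32,0.97],"twist":0,"claw":135}
    - {"offset":[0,-0.32,0.97],"twist":0.005,"claw":135}

```text
clock: 4.75
tool_pos: [0.5451, 0.1618, 0.1409]
eef_rot: [[-0.001, -0.119, -0.993], [-0.0, -0.993, 0.119], [-1.0, 0.0, 0.001]]
force: [0.5, 0.9, 0.3]
grip_width: 0.0399
```

Call:
drive_tool:
  motion:
    - {"offset":[0,0,0],"twist":0,"claw":135}
    - {"offset":[0.7,0,0],"twist":0,"claw":135}
    - {"offset":[0.7,0,0],"twist":0,"claw":135}
    - {"offset":[0.7,0,0],"twist":0,"claw":135}
    - {"offset":[0.6,0,0],"twist":0,"claw":135}
    - {"offset":[0,0,0],"twist":0,"claw":135}

```text
clock: 5.35
tool_pos: [0.5455, 0.1611, 0.0855]
eef_rot: [[-0.003, -0.119, -0.993], [-0.001, -0.993, 0.119], [-1.0, 0.001, 0.003]]
force: [-0.3, -0.6, -0.4]
grip_width: 0.0404
```

```bash
python3 - <<'E'
from h import *
im,d,c=grab('side','d2')
cv2.imwrite('pics/d2c.png',cv2.resize(im[100:240,250:450],None,fx=4,fy=4))
E
```

```text
(no output)
```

View pics/d2c.png

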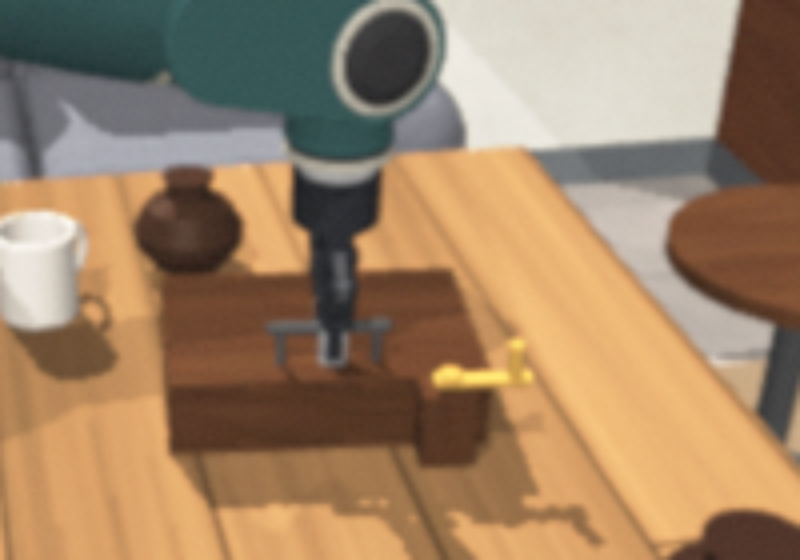

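```bash
python3 - <<'E'
import numpy as np
R=np.hypot(170,43);p0=np.arctan2(43,170)
th=np.radians(np.linspace(0,90,25)); a=R*np.cos(p0+th);h=R*np.sin(p0+th)
for i in range(24): print(i+1,'x %.2f y %.2f'%(-(h[i+1]-h[i])/20,(a[i+1]-a[i])/20), 'a %.0f z %.0f'%(a[i+1],h[i+1]+65.5))
E
```

```text
1 x -0.55 y -0.16 a 167 z 120
2 x -0.54 y -0.19 a 163 z 130
3 x -0.53 y -0.23 a 158 z 141
4 x -0.51 y -0.26 a 153 z 151
5 x -0.49 y -0.30 a 147 z 161
6 x -0.47 y -0.33 a 141 z 170
7 x -0.45 y -0.36 a 133 z 179
8 x -0.42 y -0.39 a 126 z 188
9 x -0.40 y -0.41 a 117 z 196
10 x -0.37 y -0.44 a 109 z 203
11 x -0.34 y -0.46 a 99 z 210
12 x -0.31 y -0.48 a 90 z 216
13 x -0.28 y -0.50 a 80 z 222
14 x -0.24 y -0.52 a 69 z 227
15 x -0.21 y -0.53 a 59 z 231
16 x -0.17 y -0.55 a 48 z 234
17 x -0.14 y -0.56 a 37 z 237
18 x -0.10 y -0.56 a 25 z 239
19 x -0.06 y -0.57 a 14 z 240
20 x -0.03 y -0.57 a 2 z 241
21 x 0.01 y -0.57 a -9 z 241
22 x 0.05 y -0.57 a -20 z 240
23 x 0.09 y -0.57 a -32 z 238
24 x 0.12 y -0.56 a -43 z 236
```

Call:
drive_tool:
  motion:
    - {"offset":[-0.2,0,0],"twist":0,"claw":135}
    - {"offset":[0,0,0],"twist":0,"claw":245}
    - {"offset":[0,0,0],"twist":0,"claw":245}
    - {"offset":[0,0,0],"twist":0,"claw":245}
    - {"offset":[0,0,0],"twist":0,"claw":245}
    - {"offset":[0,0,0],"twist":0,"claw":245}
  force: 35

```text
clock: 6.0
tool_pos: [0.5467, 0.1622, 0.0932]
eef_rot: [[0.002, -0.119, -0.993], [0.001, -0.993, 0.119], [-1.0, -0.001, -0.001]]
force: [1.2, 4.6, 3.8]
grip_width: 0.0093
```

Call:
drive_tool:
  motion:
    - {"offset":[-0.55,-0.16,0],"twist":0,"claw":245}
    - {"offset":[-0.54,-0.19,0],"twist":0,"claw":245}
    - {"offset":[-0.53,-0.23,0],"twist":0,"claw":245}
    - {"offset":[-0.51,-0.26,0],"twist":0,"claw":245}
    - {"offset":[-0.49,-0.3,0],"twist":0,"claw":245}
    - {"offset":[-0.47,-0.33,0],"twist":0,"claw":245}

```text
clock: 6.6
tool_pos: [0.55, 0.1897, 0.1544]
eef_rot: [[0.0, -0.12, -0.993], [-0.003, -0.993, 0.12], [-1.0, 0.003, -0.001]]
force: [2.4, -8.7, -1.3]
grip_width: 0.0096
```

Call:
drive_tool:
  motion:
    - {"offset":[-0.45,-0.36,0],"twist":0,"claw":245}
    - {"offset":[-0.42,-0.39,0],"twist":0,"claw":245}
    - {"offset":[-0.4,-0.41,0],"twist":0,"claw":245}
    - {"offset":[-0.37,-0.44,0],"twist":0,"claw":245}
    - {"offset":[-0.34,-0.46,0],"twist":0,"claw":245}
    - {"offset":[-0.31,-0.48,0],"twist":0,"claw":245}

```text
clock: 7.2
tool_pos: [0.5563, 0.2396, 0.2024]
eef_rot: [[0.002, -0.12, -0.993], [-0.003, -0.993, 0.12], [-1.0, 0.003, -0.002]]
force: [-5.8, -17.0, 17.1]
grip_width: 0.0094
```

Call:
drive_tool:
  motion:
    - {"offset":[-0.36,-0.46,0],"twist":0,"claw":245}
    - {"offset":[-0.3,-0.48,0],"twist":0,"claw":245}
    - {"offset":[-0.25,-0.51,0],"twist":0,"claw":245}
    - {"offset":[-0.18,-0.55,0],"twist":0,"claw":245}

```text
clock: 7.6
tool_pos: [0.561, 0.2804, 0.222]
eef_rot: [[0.001, -0.12, -0.993], [-0.002, -0.993, 0.12], [-1.0, 0.002, -0.001]]
force: [3.0, -4.9, -1.9]
grip_width: 0.0094
```

Call:
drive_tool:
  motion:
    - {"offset":[-0.14,-0.56,0],"twist":0,"claw":245}
    - {"offset":[-0.1,-0.56,0],"twist":0,"claw":245}
    - {"offset":[-0.06,-0.57,0],"twist":0,"claw":245}
    - {"offset":[-0.03,-0.57,0],"twist":0,"claw":245}

```text
clock: 8.0
tool_pos: [0.5664, 0.3255, 0.2295]
eef_rot: [[0.002, -0.12, -0.993], [-0.001, -0.993, 0.12], [-1.0, 0.001, -0.002]]
force: [2.4, -4.9, -1.9]
grip_width: 0.0095
```

Call:
drive_tool:
  motion:
    - {"offset":[0.01,-0.57,0],"twist":0,"claw":245}
    - {"offset":[0.05,-0.57,0],"twist":0,"claw":245}
    - {"offset":[0.09,-0.57,0],"twist":0,"claw":245}

```text
clock: 8.3
tool_pos: [0.5705, 0.3599, 0.226]
eef_rot: [[0.001, -0.12, -0.993], [-0.0, -0.993, 0.12], [-1.0, 0.0, -0.001]]
force: [3.0, -3.2, 5.2]
grip_width: 0.0096
```

Call:
drive_tool:
  motion:
    - {"offset":[0.1,-0.46,0],"twist":0,"claw":245}
    - {"offset":[0.12,-0.46,0],"twist":0,"claw":245}
    - {"offset":[0,0,0],"twist":0,"claw":245}

```text
clock: 8.6
tool_pos: [0.5728, 0.3793, 0.2209]
eef_rot: [[0.001, -0.119, -0.993], [0.001, -0.993, 0.119], [-1.0, -0.001, -0.001]]
force: [5.6, 3.4, 2.0]
grip_width: 0.0095
```

```bash
python3 - <<'E'
from h import *
im,d,c=grab('side','d3')
cv2.imwrite('pics/d3c.png',cv2.resize(im[60:240,250:450],None,fx=3,fy=3))
E
```

```text
(no output)
```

View pics/d3c.png

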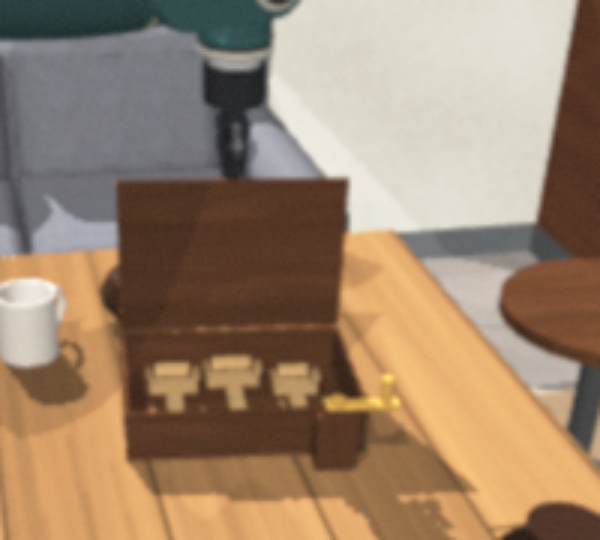

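The lid stands upright (top edge at crop (235,182)), and the three pale cradles are visible with the widest in the middle. I release and rise.

Call:
drive_tool:
  motion:
    - {"offset":[0,0,0],"twist":0,"claw":195}
    - {"offset":[0,0,0],"twist":0,"claw":195}
    - {"offset":[0,0,0],"twist":0,"claw":195}
    - {"offset":[-1,0,0],"twist":0,"claw":195}
    - {"offset":[-1,0,0],"twist":0,"claw":195}
    - {"offset":[-1,0,0],"twist":0,"claw":195}
    - {"offset":[-1,0,0],"twist":0,"claw":195}
    - {"offset":[-1,0,0],"twist":0,"claw":195}

```text
clock: 9.45
tool_pos: [0.572, 0.3778, 0.3214]
eef_rot: [[-0.001, -0.119, -0.993], [-0.001, -0.993, 0.119], [-1.0, 0.001, 0.001]]
force: [0.3, -1.1, -0.0]
grip_width: 0.0204
```

```bash
cat > plan.py <<'E'
from h import *
def plan(tgt,yaw=None,n=8,claw=0):
    """rows to go from state to tgt (x,y,z) and yaw of tool y axis (deg, world); prints total and per-row"""
    s=arm.get_state(); p=np.array(s['tool_pos']); R=np.array(s['eef_rot']); y0=np.degrees(np.arctan2(R[1,1],R[0,1]))
    print('at',p,'yaw',y0)
    dy=0 if yaw is None else yaw-y0   # caller picks branch
    D=np.array(tgt)-p
    for i in range(n):
        a=np.radians(y0+dy*i/n); ty=np.array([np.cos(a),np.sin(a),0]); tz=np.array([np.sin(a),-np.cos(a),0])
        st=D/n; o=np.array([-st[2],st@ty,st@tz])/20e-3
        print('{"offset": [%.2f, %.2f, %.2f], "twist": %.4f, "claw": %d},'%(*o,-dy/n/180,claw), end='\n' if dy or i==n-1 else '\r')
    print('max',n)
if __name__=='__main__':
    a=[float(x) for x in sys.argv[1:]]
    plan(a[:3],a[3] if len(a)>3 and a[3]!=999 else None,int(a[4]) if len(a)>4 else 8,int(a[5]) if len(a)>5 else 0)
E
python3 - <<'E'
from h import *
s=arm.get_state(); print(s['tool_pos'],s['eef_rot'])
E
```

```text
[0.572  0.3778 0.3214] [[-0.0008 -0.1193 -0.9929]
 [-0.0005 -0.9929  0.1193]
 [-1.      0.0006  0.0008]]
```

Call:
drive_tool:
  motion:
    - {"offset":[0,1,0],"twist":0,"claw":100}
    - {"offset":[0,1,0],"twist":0,"claw":100}
    - {"offset":[0,1,0],"twist":0,"claw":100}
    - {"offset":[0,1,0],"twist":0,"claw":100}
    - {"offset":[0,1,0],"twist":0,"claw":100}
    - {"offset":[0,1,0],"twist":0,"claw":100}
    - {"offset":[0,1,0],"twist":0,"claw":100}
    - {"offset":[0,1,0],"twist":0,"claw":100}

```text
clock: 10.25
tool_pos: [0.5529, 0.2174, 0.3209]
eef_rot: [[0.0, -0.119, -0.993], [-0.0, -0.993, 0.119], [-1.0, -0.0, -0.0]]
force: [0.1, -0.7, 0.2]
grip_width: 0.0516
```

Call:
drive_tool:
  motion:
    - {"offset":[0,1,0],"twist":-0.045,"claw":50}
    - {"offset":[0,1,0],"twist":-0.045,"claw":50}
    - {"offset":[0,1,0],"twist":-0.045,"claw":50}
    - {"offset":[0,1,0],"twist":-0.045,"claw":50}
    - {"offset":[0,1,0.5],"twist":-0.045,"claw":50}
    - {"offset":[0,0.8,0.5],"twist":-0.045,"claw":50}
    - {"offset":[0,0.7,0.7],"twist":-0.045,"claw":50}
    - {"offset":[0,0.6,0.8],"twist":-0.045,"claw":50}

```text
clock: 11.05
tool_pos: [0.558, 0.0579, 0.3209]
eef_rot: [[-0.0, 0.851, -0.526], [0.0, -0.526, -0.851], [-1.0, -0.0, 0.0]]
force: [-0.4, 0.3, -0.2]
grip_width: 0.069
```

```bash
python3 - <<'E'
from h import *
s=arm.get_state(); im,d,c=grab('scene','s3'); grab('side','d4'); print(s['tool_pos'],s['joint_positions'])
cv2.imwrite('pics/s3c.png',cv2.resize(im[140:300,320:520],None,fx=4,fy=4))
E
```

```text
[0.558  0.0579 0.3209] [ 3.3216 -8.1151 89.0017  0.0005 99.1153 35.0353]
```

View pics/s3.png

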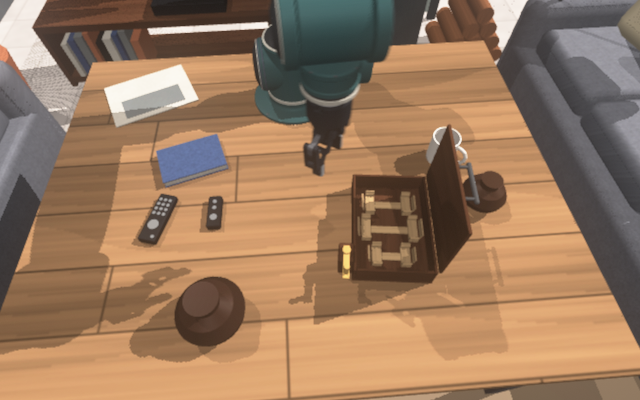

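View pics/s3c.png

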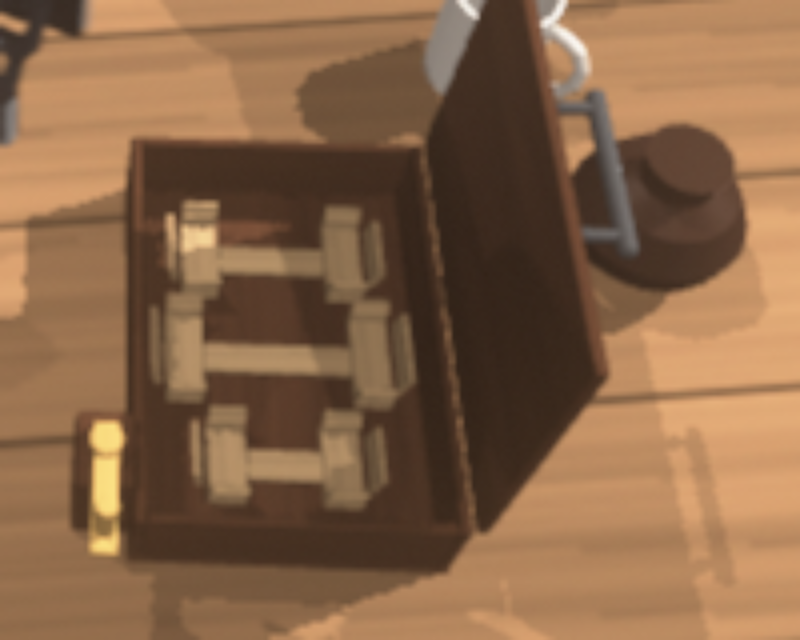

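From near to far, the crop shows the mid cradle at (270,255), the long one at (280,350) and the short one at (295,455). I measure their centres.

```bash
cat > m4.py <<'E'
from h import *
im,d,c=load('s3'); P=cloud(c,d); hsv=cv2.cvtColor(im,cv2.COLOR_BGR2HSV)
C=np.array([0.5552,0.2313]); xa=np.array([.1187,.9929]); ya=np.array([-.9929,.1187])
rel=P[...,:2]-C; bx=rel@xa; by=rel@ya; z=P[...,2]
ins=(abs(bx)<0.092)&(abs(by)<0.135)&(z<0.06)&(z>0.0)
pale=ins&(z>0.0125)
print('inner floor z',np.median(z[ins&(z<0.0125)]))
for y0,n in ((.078,'mid'),(0,'long'),(-.078,'short')):
    m=pale&(abs(by-y0)<0.037)
    hs=z[m]; print(n,m.sum(),'z pct',np.percentile(hs,[2,20,50,80,98]),'x',np.percentile(bx[m],[1,99]),'y',np.percentile(by[m],[1,99]))
    t=m&(z>0.028)  # cheek tops/end stops
    for sgn in (-1,1):
        k=t&(bx*sgn>0.02); print('  end',sgn,'x',np.percentile(bx[k],[2,98]),'y',np.percentile(by[k],[2,98]),'n',k.sum())
    # top map
vis=np.zeros((300,210),np.uint8)
k=ins; 
uu=((bx[k]+.105)*1000).astype(int); vv=((-by[k]+.15)*1000).astype(int); vis[vv,uu]=np.clip(z[k]*255/0.045,0,255)
vis=cv2.dilate(vis,np.ones((3,3))); cv2.imwrite('pics/top.png',cv2.applyColorMap(cv2.resize(vis,None,fx=2,fy=2,interpolation=cv2.INTER_NEAREST),cv2.COLORMAP_JET))
E
python3 m4.py
```

```text
inner floor z 0.007354646677574572
mid 540 z pct [0.0131 0.0163 0.0187 0.0294 0.0345] x [-0.0725  0.0724] y [0.0462 0.1101]
  end -1 x [-0.0728 -0.0387] y [0.0462 0.1105] n 56
  end 1 x [0.0383 0.0734] y [0.0456 0.1111] n 69
long 672 z pct [0.0128 0.0158 0.0185 0.0293 0.0339] x [-0.0848  0.0851] y [-0.0343  0.0356]
  end -1 x [-0.0849 -0.0518] y [-0.0349  0.0348] n 79
  end 1 x [0.0504 0.0854] y [-0.0343  0.0361] n 84
short 589 z pct [0.0131 0.016  0.0187 0.0301 0.0341] x [-0.0582  0.0597] y [-0.1065 -0.0479]
  end -1 x [-0.06   -0.0264] y [-0.1073 -0.0478] n 70
  end 1 x [0.0266 0.0604] y [-0.1063 -0.0478] n 78
```

View pics/top.png

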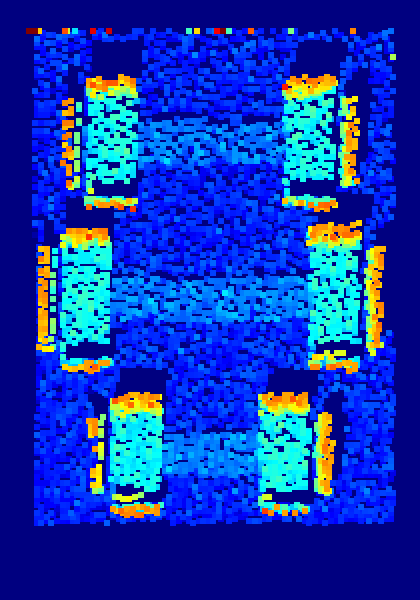

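Scene-camera depth puts every cradle centre within 1 mm of the box frame. I plan the move to the long remote.

```bash
python3 plan.py 0.4705 -0.394 0.13 73.5 25 20
```

```text
at [0.5581 0.0571 0.321 ] yaw -31.89556310084762
{"offset": [0.38, 0.33, 0.86], "twist": -0.0234, "claw": 20},
{"offset": [0.38, 0.26, 0.88], "twist": -0.0234, "claw": 20},
{"offset": [0.38, 0.20, 0.90], "twist": -0.0234, "claw": 20},
{"offset": [0.38, 0.13, 0.91], "twist": -0.0234, "claw": 20},
{"offset": [0.38, 0.06, 0.92], "twist": -0.0234, "claw": 20},
{"offset": [0.38, -0.00, 0.92], "twist": -0.0234, "claw": 20},
{"offset": [0.38, -0.07, 0.92], "twist": -0.0234, "claw": 20},
{"offset": [0.38, -0.14, 0.91], "twist": -0.0234, "claw": 20},
{"offset": [0.38, -0.20, 0.90], "twist": -0.0234, "claw": 20},
{"offset": [0.38, -0.27, 0.88], "twist": -0.0234, "claw": 20},
{"offset": [0.38, -0.33, 0.86], "twist": -0.0234, "claw": 20},
{"offset": [0.38, -0.40, 0.83], "twist": -0.0234, "claw": 20},
{"offset": [0.38, -0.46, 0.80], "twist": -0.0234, "claw": 20},
{"offset": [0.38, -0.51, 0.76], "twist": -0.0234, "claw": 20},
{"offset": [0.38, -0.57, 0.72], "twist": -0.0234, "claw": 20},
{"offset": [0.38, -0.62, 0.68], "twist": -0.0234, "claw": 20},
{"offset": [0.38, -0.67, 0.63], "twist": -0.0234, "claw": 20},
{"offset": [0.38, -0.71, 0.58], "twist": -0.0234, "claw": 20},
{"offset": [0.38, -0.75, 0.53], "twist": -0.0234, "claw": 20},
{"offset": [0.38, -0.79, 0.47], "twist": -0.0234, "claw": 20},
{"offset": [0.38, -0.82, 0.41], "twist": -0.0234, "claw": 20},
{"offset": [0.38, -0.85, 0.35], "twist": -0.0234, "claw": 20},
{"offset": [0.38, -0.87, 0.29], "twist": -0.0234, "claw": 20},
{"offset": [0.38, -0.89, 0.22], "twist": -0.0234, "claw": 20},
{"offset": [0.38, -0.91, 0.16], "twist": -0.0234, "claw": 20},
max 25
```

Call:
drive_tool:
  motion:
    - {"offset":[0.38,0.33,0.86],"twist":-0.0234,"claw":20}
    - {"offset":[0.38,0.26,0.88],"twist":-0.0234,"claw":20}
    - {"offset":[0.38,0.2,0.9],"twist":-0.0234,"claw":20}
    - {"offset":[0.38,0.13,0.91],"twist":-0.0234,"claw":20}
    - {"offset":[0.38,0.06,0.92],"twist":-0.0234,"claw":20}
    - {"offset":[0.38,0,0.92],"twist":-0.0234,"claw":20}
    - {"offset":[0.38,-0.07,0.92],"twist":-0.0234,"claw":20}
    - {"offset":[0.38,-0.14,0.91],"twist":-0.0234,"claw":20}

```text
clock: 11.95
tool_pos: [0.5295, -0.0855, 0.2598]
eef_rot: [[0.0, 1.0, 0.028], [0.0, 0.028, -1.0], [-1.0, 0.0, -0.0]]
force: [0.1, -0.4, -0.6]
grip_width: 0.0788
```

Call:
drive_tool:
  motion:
    - {"offset":[0.38,-0.2,0.9],"twist":-0.0234,"claw":20}
    - {"offset":[0.38,-0.27,0.88],"twist":-0.0234,"claw":20}
    - {"offset":[0.38,-0.33,0.86],"twist":-0.0234,"claw":20}
    - {"offset":[0.38,-0.4,0.83],"twist":-0.0234,"claw":20}
    - {"offset":[0.38,-0.46,0.8],"twist":-0.0234,"claw":20}
    - {"offset":[0.38,-0.51,0.76],"twist":-0.0234,"claw":20}
    - {"offset":[0.38,-0.57,0.72],"twist":-0.0234,"claw":20}
    - {"offset":[0.38,-0.62,0.68],"twist":-0.0234,"claw":20}

```text
clock: 12.75
tool_pos: [0.5009, -0.2299, 0.199]
eef_rot: [[0.0, 0.816, 0.578], [0.0, 0.578, -0.816], [-1.0, 0.0, -0.0]]
force: [0.0, 1.0, -0.5]
grip_width: 0.0788
```

Call:
drive_tool:
  motion:
    - {"offset":[0.38,-0.67,0.63],"twist":-0.0234,"claw":20}
    - {"offset":[0.38,-0.71,0.58],"twist":-0.0234,"claw":20}
    - {"offset":[0.38,-0.75,0.53],"twist":-0.0234,"claw":20}
    - {"offset":[0.38,-0.79,0.47],"twist":-0.0234,"claw":20}
    - {"offset":[0.38,-0.82,0.41],"twist":-0.0234,"claw":20}
    - {"offset":[0.38,-0.85,0.35],"twist":-0.0234,"claw":20}
    - {"offset":[0.38,-0.87,0.29],"twist":-0.0234,"claw":20}
    - {"offset":[0.38,-0.89,0.22],"twist":-0.0234,"claw":20}

```text
clock: 13.55
tool_pos: [0.4724, -0.374, 0.1382]
eef_rot: [[0.0, 0.358, 0.934], [0.0, 0.934, -0.358], [-1.0, 0.0, 0.0]]
force: [0.2, 0.2, -0.6]
grip_width: 0.0785
```

```bash
cat > rem.py <<'E'
from h import *
tag=sys.argv[1]
for n in ('scene','side'):
    im,d,c=grab(n,tag+n); P=cloud(c,d)
    m=((P[...,2]>0.014)&(P[...,2]<0.033)).astype(np.uint8)
    N,l,s,ce=cv2.connectedComponentsWithStats(m)
    for i in range(1,N):
        q=P[l==i]
        if s[i,4]<150 or q[:,0].max()>1 or q[:,1].max()>0.05 or q[:,0].min()<0.3 : continue
        r=cv2.minAreaRect((q[:,:2]*1000).astype(np.float32)); 
        (cx,cy),(w,h),a=r
        L=a if w>h else a-90
        print(n,ce[i].round(),'c %.1f %.1f'%(cx,cy),'size %.0f %.0f'%(max(w,h),min(w,h)),'len dir %.1f'%L,'z %.4f'%np.median(q[:,2]))
E
python3 rem.py r1; python3 - <<'E'
from h import *
s=arm.get_state(); im,d,c=grab('wrist','w2'); print(s['tool_pos'],s['eef_rot'])
E
```

```text
scene [156. 219.] c 471.3 -392.6 size 149 52 len dir -15.6 z 0.0210
scene [213. 212.] c 464.3 -240.1 size 99 38 len dir -0.7 z 0.0211
side [335. 288.] c 460.3 -242.8 size 95 41 len dir -1.1 z 0.0213
side [355. 335.] c 468.7 -396.6 size 149 52 len dir -16.6 z 0.0219
[ 0.4718 -0.3745  0.1372] [[-0.0013  0.36    0.933 ]
 [ 0.001   0.933  -0.36  ]
 [-1.      0.0004 -0.0016]]
```

View pics/w2.png

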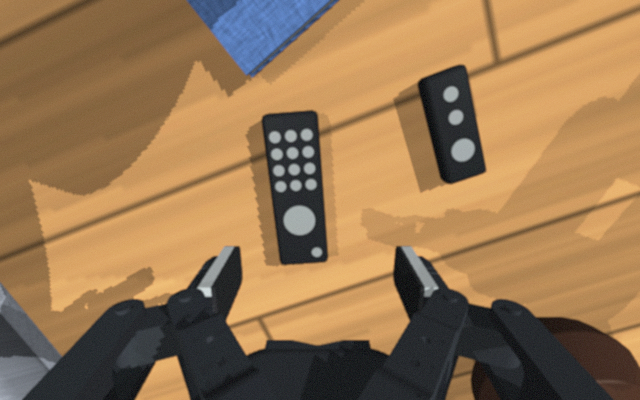

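The wrist view shows the long remote with top-face corners at about (263,117), (316,112), (326,260) and (280,264), keys up. I cast the corners onto z = 22 mm.

```bash
python3 - <<'E'
from h import *
im,d,c=load('w2')
k=[onz(c,u,v,0.022)[:2] for u,v in ((263,117),(316,112),(326,260),(280,264))]
k=np.array(k); print(k, k.mean(0)); print([np.linalg.norm(k[i]-k[(i+1)%4]) for i in range(4)])
v=(k[2]+k[3]-k[0]-k[1]); print(np.degrees(np.arctan2(v[1],v[0])))
E
python3 plan.py 0.4705 -0.3945 0.13 74 1 20
```

```text
[[ 0.394  -0.3937]
 [ 0.4067 -0.3496]
 [ 0.544  -0.3922]
 [ 0.5314 -0.4373]] [ 0.469  -0.3932]
[np.float64(0.04586595453567402), np.float64(0.14371897973188247), np.float64(0.04675555242969572), np.float64(0.14409029745586024)]
-17.418976079932513
at [ 0.4722 -0.3737  0.1379] yaw 68.78954883403999
{"offset": [0.39, -1.00, 0.29], "twist": -0.0289, "claw": 20},
max 1
```

Call:
drive_tool:
  motion:
    - {"offset":[0.5,-1.0,0.3],"twist":-0.026,"claw":20}
    - {"offset":[1,0,0],"twist":0,"claw":20}
    - {"offset":[1,0,0],"twist":0,"claw":20}
    - {"offset":[1,0,0],"twist":0,"claw":20}
    - {"offset":[1,0,0],"twist":0,"claw":20}
    - {"offset":[0.5,0,0],"twist":0,"claw":20}
    - {"offset":[0,0,0],"twist":0,"claw":20}

```text
clock: 14.4
tool_pos: [0.471, -0.3934, 0.0376]
eef_rot: [[-0.001, 0.282, 0.96], [0.001, 0.96, -0.282], [-1.0, 0.001, -0.002]]
force: [0.0, -0.4, -0.1]
grip_width: 0.0785
```

```bash
python3 plan.py 0.470 -0.394 0.004 73.4 1 20
```

```text
at [ 0.471  -0.3934  0.0376] yaw 73.64369328581701
{"offset": [1.68, -0.04, -0.04], "twist": 0.0014, "claw": 20},
max 1
```

Call:
drive_tool:
  motion:
    - {"offset":[0.6,-0.04,-0.05],"twist":0,"claw":20}
    - {"offset":[0.6,0,0],"twist":0,"claw":20}
    - {"offset":[0.5,0,0],"twist":0,"claw":20}
    - {"offset":[0,0,0],"twist":0,"claw":160}
    - {"offset":[0,0,0],"twist":0,"claw":160}
    - {"offset":[0,0,0],"twist":0,"claw":160}
    - {"offset":[0,0,0],"twist":0,"claw":160}
    - {"offset":[0,0,0],"twist":0,"claw":160}
  force: 50

```text
clock: 15.2
tool_pos: [0.47, -0.3949, 0.0048]
eef_rot: [[0.0, 0.28, 0.96], [-0.0, 0.96, -0.28], [-1.0, -0.0, 0.0]]
force: [-0.2, -0.6, -0.4]
grip_width: 0.0487
```

Call:
drive_tool:
  motion:
    - {"offset":[-0.5,0,0],"twist":0,"claw":200}
    - {"offset":[-1,0,0],"twist":0,"claw":200}
    - {"offset":[-1,0,0],"twist":0,"claw":200}
    - {"offset":[-1,0,0],"twist":0,"claw":200}
    - {"offset":[-1,0,0],"twist":0,"claw":200}
    - {"offset":[-1,0,0],"twist":0,"claw":200}
    - {"offset":[-1,0,0],"twist":0,"claw":200}
  force: 60

```text
clock: 15.9
tool_pos: [0.4699, -0.3947, 0.1362]
eef_rot: [[0.0, 0.28, 0.96], [-0.0, 0.96, -0.28], [-1.0, -0.0, 0.0]]
force: [-0.6, -0.4, -1.1]
grip_width: 0.0485
```

```bash
python3 - <<'E'
from h import *
s=arm.get_state(); im,d,c=grab('wrist','w3'); print(s['tool_pos'],s['eef_rot'],s['force'])
E
python3 plan.py 0.5552 0.2313 0.16 173.2 34 200
```

```text
[ 0.4699 -0.3947  0.1362] [[ 0.0004  0.2802  0.9599]
 [-0.0003  0.9599 -0.2802]
 [-1.     -0.0002  0.0004]] [-0.584  -0.4252 -1.1066]
at [ 0.4707 -0.3955  0.1399] yaw 73.72818968455701
{"offset": [-0.03, 0.92, -0.14], "twist": -0.0163, "claw": 200},
{"offset": [-0.03, 0.93, -0.09], "twist": -0.0163, "claw": 200},
{"offset": [-0.03, 0.93, -0.04], "twist": -0.0163, "claw": 200},
{"offset": [-0.03, 0.93, 0.00], "twist": -0.0163, "claw": 200},
{"offset": [-0.03, 0.93, 0.05], "twist": -0.0163, "claw": 200},
{"offset": [-0.03, 0.92, 0.10], "twist": -0.0163, "claw": 200},
{"offset": [-0.03, 0.92, 0.14], "twist": -0.0163, "claw": 200},
{"offset": [-0.03, 0.91, 0.19], "twist": -0.0163, "claw": 200},
{"offset": [-0.03, 0.90, 0.24], "twist": -0.0163, "claw": 200},
{"offset": [-0.03, 0.89, 0.28], "twist": -0.0163, "claw": 200},
{"offset": [-0.03, 0.87, 0.33], "twist": -0.0163, "claw": 200},
{"offset": [-0.03, 0.85, 0.37], "twist": -0.0163, "claw": 200},
{"offset": [-0.03, 0.83, 0.42], "twist": -0.0163, "claw": 200},
{"offset": [-0.03, 0.81, 0.46], "twist": -0.0163, "claw": 200},
{"offset": [-0.0
[... 570 characters left out ...]
 [-0.03, 0.48, 0.79], "twist": -0.0163, "claw": 200},
{"offset": [-0.03, 0.44, 0.82], "twist": -0.0163, "claw": 200},
{"offset": [-0.03, 0.40, 0.84], "twist": -0.0163, "claw": 200},
{"offset": [-0.03, 0.36, 0.86], "twist": -0.0163, "claw": 200},
{"offset": [-0.03, 0.31, 0.88], "twist": -0.0163, "claw": 200},
{"offset": [-0.03, 0.27, 0.89], "twist": -0.0163, "claw": 200},
{"offset": [-0.03, 0.22, 0.90], "twist": -0.0163, "claw": 200},
{"offset": [-0.03, 0.17, 0.91], "twist": -0.0163, "claw": 200},
{"offset": [-0.03, 0.13, 0.92], "twist": -0.0163, "claw": 200},
{"offset": [-0.03, 0.08, 0.93], "twist": -0.0163, "claw": 200},
{"offset": [-0.03, 0.03, 0.93], "twist": -0.0163, "claw": 200},
max 34
```

View pics/w3.png

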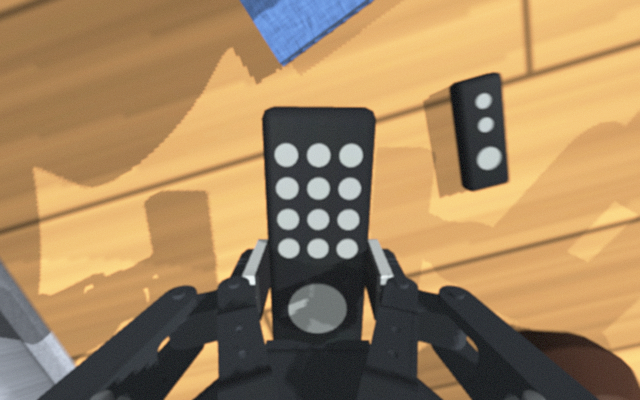

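The long remote is held square between the pads, near end at (317,110), keys up. I carry it over the box.

Call:
drive_tool:
  motion:
    - {"offset":[-0.1,0.975,-0.15],"twist":0,"claw":200}
    - {"offset":[-0.1,0.975,-0.15],"twist":0,"claw":200}
    - {"offset":[-0.1,0.975,-0.15],"twist":0,"claw":200}
    - {"offset":[-0.1,0.975,-0.15],"twist":0,"claw":200}
    - {"offset":[-0.1,0.975,-0.15],"twist":0,"claw":200}
    - {"offset":[-0.1,0.975,-0.15],"twist":0,"claw":200}
    - {"offset":[-0.1,0.975,-0.15],"twist":0,"claw":200}
    - {"offset":[-0.1,0.975,-0.15],"twist":0,"claw":200}

```text
clock: 16.75
tool_pos: [0.4906, -0.2362, 0.1504]
eef_rot: [[-0.0, 0.28, 0.96], [0.0, 0.96, -0.28], [-1.0, 0.0, -0.0]]
force: [-0.6, 0.3, -1.2]
grip_width: 0.0484
```

Call:
drive_tool:
  motion:
    - {"offset":[-0.1,0.975,-0.15],"twist":0,"claw":200}
    - {"offset":[-0.1,0.975,-0.15],"twist":0,"claw":200}
    - {"offset":[-0.1,0.975,-0.15],"twist":0,"claw":200}
    - {"offset":[-0.1,0.975,-0.15],"twist":0,"claw":200}
    - {"offset":[-0.1,0.975,-0.15],"twist":0,"claw":200}
    - {"offset":[-0.1,0.975,-0.15],"twist":0,"claw":200}
    - {"offset":[-0.1,0.975,-0.15],"twist":0,"claw":200}
    - {"offset":[-0.1,0.975,-0.15],"twist":0,"claw":200}

```text
clock: 17.55
tool_pos: [0.5109, -0.0798, 0.1664]
eef_rot: [[-0.0, 0.279, 0.96], [0.0, 0.96, -0.279], [-1.0, 0.0, -0.0]]
force: [-1.2, -0.8, -1.9]
grip_width: 0.0487
```

Call:
drive_tool:
  motion:
    - {"offset":[0,0.975,-0.15],"twist":0,"claw":200}
    - {"offset":[0,0.975,-0.15],"twist":0,"claw":200}
    - {"offset":[0,0.975,-0.15],"twist":0,"claw":200}
    - {"offset":[0,0.975,-0.15],"twist":0,"claw":200}
    - {"offset":[0,0.975,-0.15],"twist":0,"claw":200}
    - {"offset":[0,0.975,-0.15],"twist":0,"claw":200}
    - {"offset":[0,0.975,-0.15],"twist":0,"claw":200}
    - {"offset":[0,0.975,-0.15],"twist":0,"claw":200}

```text
clock: 18.35
tool_pos: [0.5312, 0.0765, 0.1663]
eef_rot: [[-0.0, 0.279, 0.96], [-0.0, 0.96, -0.279], [-1.0, -0.0, -0.0]]
force: [-0.2, -0.6, -1.5]
grip_width: 0.0486
```

Call:
drive_tool:
  motion:
    - {"offset":[0,0.975,-0.15],"twist":0,"claw":200}
    - {"offset":[0,0.975,-0.15],"twist":0,"claw":200}
    - {"offset":[0,0.975,-0.15],"twist":0,"claw":200}
    - {"offset":[0,0.975,-0.15],"twist":0,"claw":200}
    - {"offset":[0,0.975,-0.15],"twist":0,"claw":200}
    - {"offset":[0,0.975,-0.15],"twist":0,"claw":200}
    - {"offset":[0,0.975,-0.15],"twist":0,"claw":200}
    - {"offset":[0,0.975,-0.15],"twist":0,"claw":200}

```text
clock: 19.15
tool_pos: [0.5518, 0.2329, 0.1664]
eef_rot: [[-0.0, 0.279, 0.96], [-0.0, 0.96, -0.279], [-1.0, -0.0, -0.0]]
force: [-0.0, 0.2, -1.7]
grip_width: 0.0484
```

Call:
drive_tool:
  motion:
    - {"offset":[0,0,0],"twist":-0.045,"claw":200}
    - {"offset":[0,0,0],"twist":-0.045,"claw":200}
    - {"offset":[0,0,0],"twist":-0.045,"claw":200}
    - {"offset":[0,0,0],"twist":-0.045,"claw":200}
    - {"offset":[0,0,0],"twist":-0.045,"claw":200}
    - {"offset":[0,0,0],"twist":-0.045,"claw":200}
    - {"offset":[0,0,0],"twist":-0.045,"claw":200}
    - {"offset":[0,0,0],"twist":-0.045,"claw":200}

```text
clock: 19.95
tool_pos: [0.5521, 0.232, 0.1664]
eef_rot: [[-0.0, -0.753, 0.658], [-0.0, 0.658, 0.753], [-1.0, 0.0, -0.0]]
force: [0.3, 0.5, -0.7]
grip_width: 0.0486
```

Call:
drive_tool:
  motion:
    - {"offset":[0,0,0],"twist":-0.045,"claw":200}
    - {"offset":[0,0,0],"twist":-0.045,"claw":200}
    - {"offset":[0,0,0],"twist":-0.045,"claw":200}
    - {"offset":[0,0,0],"twist":-0.045,"claw":200}
    - {"offset":[0,0,0],"twist":0,"claw":200}
    - {"offset":[0,0,0],"twist":0,"claw":200}

```text
clock: 20.55
tool_pos: [0.5523, 0.2317, 0.1664]
eef_rot: [[-0.0, -0.987, 0.162], [-0.0, 0.162, 0.987], [-1.0, 0.0, -0.0]]
force: [-0.8, 0.1, -1.8]
grip_width: 0.0485
```

```bash
python3 plan.py 0.5552 0.2313 0.16 173.2 1 200; python3 - <<'E'
from h import *
s=arm.get_state(); im,d,c=grab('wrist','w4'); print(s['tool_pos'],s['eef_rot'],s['grip_width'],s['joint_positions']); im,_,_=grab('scene','s4')
cv2.imwrite('pics/s4c.png',cv2.resize(im[100:300,270:520],None,fx=3,fy=3))
E
```

```text
at [0.5523 0.2317 0.1664] yaw 170.70385155441159
{"offset": [0.32, -0.15, 0.00], "twist": -0.0139, "claw": 200},
max 1
[0.5523 0.2317 0.1664] [[-0.0002 -0.9869  0.1615]
 [-0.      0.1615  0.9869]
 [-1.      0.0002 -0.    ]] 0.04849596348434583 [  20.3167   -1.3829   96.934     0.0032   84.4583 -150.3874]
```

View pics/w4.png

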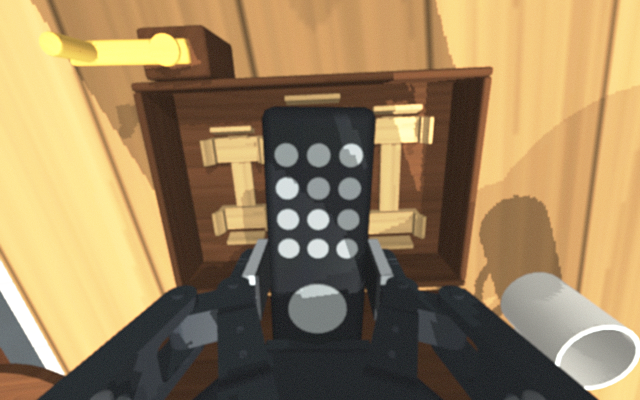

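View pics/s4c.png

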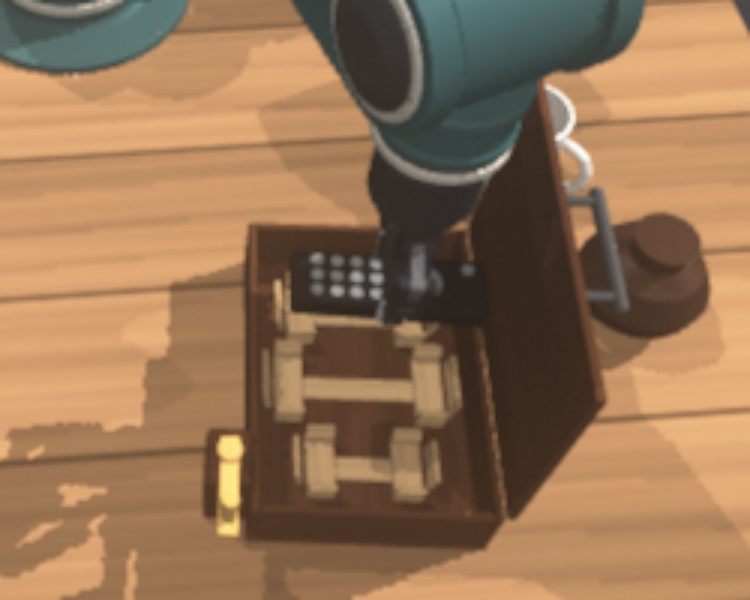

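```bash
python3 - <<'E'
from h import *
im,d,c=load('w4'); p=np.array([0.5523,0.2317]); R=np.array([[-0.9869,.1615],[.1615,.9869]])
for u,v in ((265,108),(319,107),(373,109),(263,150),(377,150)):
    q=onz(c,u,v,0.1834)[:2]-p; print(R@q)
E
```

```text
[-0.0228 -0.0753]
[-0.0003 -0.0756]
[ 0.0222 -0.0748]
[-0.0247 -0.0578]
[ 0.0249 -0.0577]
```

The held remote's end lies 75.5 mm from the tool axis, so it is centred. I align and lower it.

Call:
drive_tool:
  motion:
    - {"offset":[0,-0.15,0],"twist":-0.0139,"claw":200}
    - {"offset":[1,0,0],"twist":0,"claw":200}
    - {"offset":[1,0,0],"twist":0,"claw":200}
    - {"offset":[1,0,0],"twist":0,"claw":200}
    - {"offset":[1,0,0],"twist":0,"claw":200}
    - {"offset":[0.8,0,0],"twist":0,"claw":200}
    - {"offset":[0,0,0],"twist":0,"claw":200}
    - {"offset":[0,0,0],"twist":0,"claw":200}

```text
clock: 21.45
tool_pos: [0.5558, 0.2307, 0.071]
eef_rot: [[0.0, -0.993, 0.115], [0.0, 0.115, 0.993], [-1.0, -0.0, 0.0]]
force: [0.4, 0.1, -0.2]
grip_width: 0.0486
```

```bash
python3 plan.py 0.5551 0.2313 0.0205 173.2 1 200; python3 - <<'E'
from h import *
print(arm.get_state()['force'])
im,_,_=grab('scene','s5')
cv2.imwrite('pics/s5c.png',cv2.resize(im[140:300,320:480],None,fx=4,fy=4))
E
```

```text
at [0.5558 0.2307 0.071 ] yaw 173.38529734407427
{"offset": [2.52, 0.04, 0.02], "twist": 0.0010, "claw": 200},
max 1
[ 0.3527  0.1402 -0.2029]
```

View pics/s5c.png

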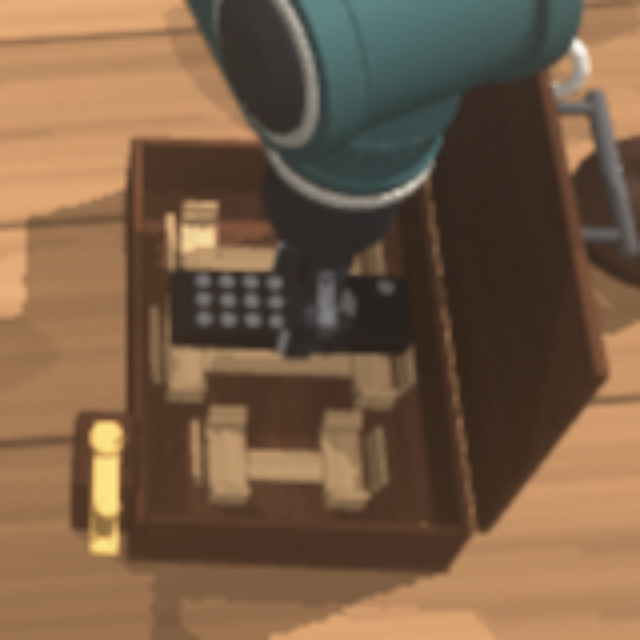

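Aligned above the middle cradle. Going down slowly.

Call:
drive_tool:
  motion:
    - {"offset":[0.5,0.03,0.02],"twist":0.001,"claw":200}
    - {"offset":[0.5,0,0],"twist":0,"claw":200}
    - {"offset":[0.4,0,0],"twist":0,"claw":200}
    - {"offset":[0.3,0,0],"twist":0,"claw":200}
    - {"offset":[0.3,0,0],"twist":0,"claw":200}
    - {"offset":[0.2,0,0],"twist":0,"claw":200}
    - {"offset":[0.2,0,0],"twist":0,"claw":200}
    - {"offset":[0,0,0],"twist":0,"claw":200}

```text
clock: 22.3
tool_pos: [0.5551, 0.2311, 0.0222]
eef_rot: [[-0.0, -0.993, 0.118], [-0.0, 0.118, 0.993], [-1.0, 0.0, -0.0]]
force: [0.9, -0.5, -0.6]
grip_width: 0.0484
```

Call:
drive_tool:
  motion:
    - {"offset":[0.05,0,0],"twist":0,"claw":200}
    - {"offset":[0,0,0],"twist":0,"claw":200}
    - {"offset":[0,0,0],"twist":0,"claw":75}
    - {"offset":[0,0,0],"twist":0,"claw":75}
    - {"offset":[0,0,0],"twist":0,"claw":75}
    - {"offset":[0,0,0],"twist":0,"claw":75}
    - {"offset":[-0.5,0,0],"twist":0,"claw":75}
    - {"offset":[-1,0,0],"twist":0,"claw":75}

```text
clock: 23.1
tool_pos: [0.5544, 0.2308, 0.051]
eef_rot: [[-0.002, -0.993, 0.118], [-0.001, 0.118, 0.993], [-1.0, 0.002, -0.001]]
force: [-0.2, -0.2, 0.6]
grip_width: 0.0604
```

Call:
drive_tool:
  motion:
    - {"offset":[-1,0,0],"twist":0,"claw":75}
    - {"offset":[-1,0,0],"twist":0,"claw":75}
    - {"offset":[-1,0,0],"twist":0,"claw":75}
    - {"offset":[-1,0,0],"twist":0,"claw":75}
    - {"offset":[-1,0,0],"twist":0,"claw":75}
    - {"offset":[-1,0,0],"twist":0,"claw":75}
    - {"offset":[-1,0,0],"twist":0,"claw":75}

```text
clock: 23.8
tool_pos: [0.555, 0.2311, 0.1932]
eef_rot: [[0.001, -0.993, 0.118], [0.0, 0.118, 0.993], [-1.0, -0.001, 0.0]]
force: [0.7, -0.3, -0.5]
grip_width: 0.06
```

```bash
python3 - <<'E'
from h import *
s=arm.get_state(); im,d,c=grab('wrist','w5'); print(s['tool_pos'],s['eef_rot'],s['grip_width'])
E
python3 rem.py r2
```

```text
[0.555  0.2311 0.1932] [[ 0.0006 -0.9931  0.1176]
 [ 0.0002  0.1176  0.9931]
 [-1.     -0.0006  0.0003]] 0.05999754330386432
scene [199. 220.] c 485.9 -277.1 size 99 38 len dir -0.8 z 0.0211
side [347. 297.] c 482.8 -280.6 size 99 40 len dir -2.2 z 0.0213
```

View pics/w5.png

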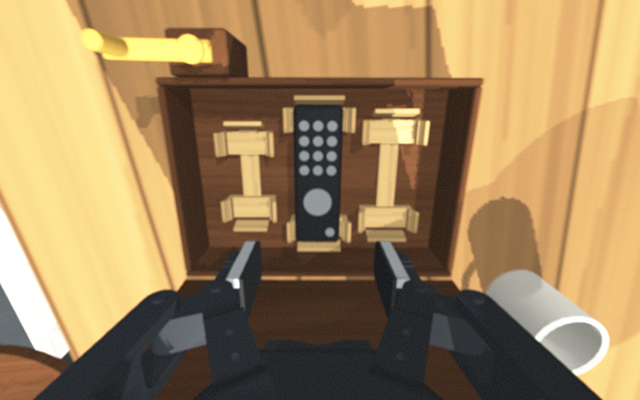

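The long remote sits between its cheeks and end stops (wrist (317,172)). The short remote has been knocked to (486,-277) mm. I go for it.

Call:
drive_tool:
  motion:
    - {"offset":[0,0.02,-0.98],"twist":0,"claw":60}
    - {"offset":[0,0.02,-0.98],"twist":0,"claw":60}
    - {"offset":[0,0.02,-0.98],"twist":0,"claw":60}
    - {"offset":[0,0.02,-0.98],"twist":0,"claw":60}
    - {"offset":[0,0.02,-0.98],"twist":0,"claw":60}
    - {"offset":[0,0.02,-0.98],"twist":0,"claw":60}
    - {"offset":[0,0.02,-0.98],"twist":0,"claw":60}
    - {"offset":[0,0.02,-0.98],"twist":0,"claw":60}

```text
clock: 24.75
tool_pos: [0.5326, 0.0742, 0.1905]
eef_rot: [[-0.001, -0.993, 0.118], [-0.0, 0.118, 0.993], [-1.0, 0.001, -0.0]]
force: [0.4, 0.3, -0.2]
grip_width: 0.0651
```

Call:
drive_tool:
  motion:
    - {"offset":[0,0.02,-0.98],"twist":0,"claw":60}
    - {"offset":[0,0.02,-0.98],"twist":0,"claw":60}
    - {"offset":[0,0.02,-0.98],"twist":0,"claw":60}
    - {"offset":[0,0.02,-0.98],"twist":0,"claw":60}
    - {"offset":[0,0.02,-0.98],"twist":0,"claw":60}
    - {"offset":[0,0.02,-0.98],"twist":0,"claw":60}
    - {"offset":[0,0.02,-0.98],"twist":0,"claw":60}
    - {"offset":[0,0.02,-0.98],"twist":0,"claw":60}

```text
clock: 25.55
tool_pos: [0.5065, -0.0129, 0.1929]
eef_rot: [[0.0, -0.977, 0.214], [-0.055, 0.214, 0.975], [-0.998, -0.012, -0.054]]
force: [0.1, 0.2, -0.1]
grip_width: 0.065
```

Call:
drive_tool:
  motion:
    - {"offset":[0.3,0,-0.98],"twist":0,"claw":60}
    - {"offset":[0.3,0,-0.98],"twist":0,"claw":60}
    - {"offset":[0.3,0,-0.98],"twist":0,"claw":60}
    - {"offset":[0.3,0,-0.98],"twist":0,"claw":60}
    - {"offset":[0.3,0,-0.98],"twist":0,"claw":60}
    - {"offset":[0.3,0,-0.98],"twist":0,"claw":60}
    - {"offset":[0.3,0,-0.98],"twist":0,"claw":60}
    - {"offset":[0.3,0,-0.98],"twist":0,"claw":60}

```text
clock: 26.35
tool_pos: [0.476, -0.0896, 0.1511]
eef_rot: [[-0.009, -0.947, 0.32], [-0.123, 0.318, 0.94], [-0.992, -0.031, -0.119]]
force: [0.7, -0.0, 1.4]
grip_width: 0.065
```

Call:
drive_tool:
  motion:
    - {"offset":[0,0,-0.98],"twist":0,"claw":60}
    - {"offset":[0,0,-0.98],"twist":0,"claw":60}
    - {"offset":[0,0,0],"twist":0.045,"claw":60}
    - {"offset":[0,0,0],"twist":0.045,"claw":60}
    - {"offset":[0,0,0],"twist":0.045,"claw":60}
    - {"offset":[0,0,0],"twist":0.045,"claw":60}
    - {"offset":[0,0,0],"twist":0.045,"claw":60}
    - {"offset":[0,0,0],"twist":0.045,"claw":60}

```text
clock: 27.15
tool_pos: [0.468, -0.1066, 0.1546]
eef_rot: [[-0.012, -0.357, 0.934], [-0.14, 0.925, 0.352], [-0.99, -0.127, -0.061]]
force: [-0.2, -0.1, -0.5]
grip_width: 0.0652
```

Call:
drive_tool:
  motion:
    - {"offset":[0,0,0],"twist":0.045,"claw":60}
    - {"offset":[0,0,0],"twist":0.045,"claw":60}
    - {"offset":[0,0,0],"twist":0.045,"claw":60}
    - {"offset":[0,0,0],"twist":0.045,"claw":60}
    - {"offset":[0,0,0],"twist":0.018,"claw":60}
    - {"offset":[0,0,0],"twist":0,"claw":60}

```text
clock: 27.75
tool_pos: [0.468, -0.1066, 0.1545]
eef_rot: [[-0.012, 0.249, 0.968], [-0.14, 0.958, -0.248], [-0.99, -0.139, 0.024]]
force: [0.2, 0.1, 0.8]
grip_width: 0.0654
```

```bash
python3 - <<'E'
from h import *
s=arm.get_state(); im,d,c=grab('wrist','w6'); print(s['tool_pos'],s['eef_rot'],s['grip_width'])
E
python3 rem.py r3;python3 plan.py 0.4855 -0.277 0.005 89 1 60
```

```text
[ 0.468  -0.1066  0.1545] [[-0.0116  0.2492  0.9684]
 [-0.1403  0.9585 -0.2483]
 [-0.99   -0.1388  0.0238]] 0.06539388091376278
scene [199. 220.] c 485.8 -277.2 size 100 38 len dir -1.0 z 0.0210
side [347. 297.] c 482.8 -280.1 size 100 41 len dir 0.1 z 0.0215
at [ 0.4679 -0.1064  0.1543] yaw 75.60405635735908
{"offset": [7.47, -8.04, 2.97], "twist": -0.0744, "claw": 60},
max 1
```

View pics/w6.png

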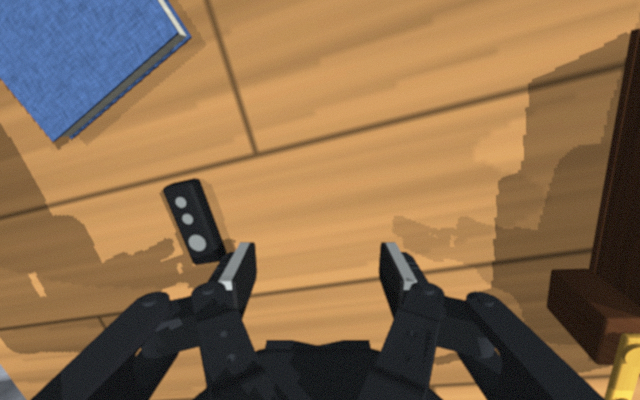

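At the wrist-roll limit the tool picked up an 8° lean, so it no longer points straight down. I look at the joints before mending that.

```bash
python3 - <<'E'
from h import *
s=arm.get_state(); print(s['clock'],s['joint_positions'],s['tool_pos']); print(s['eef_rot'])
x=s['eef_rot'][:,0]; print('lean',np.degrees(np.arccos(-x[2])),'az',np.degrees(np.arctan2(x[1],x[0])))
E
```

```text
27.9 [-11.0211 -17.1358 112.1937  -8.0796  84.1215 -85.9473] [ 0.4679 -0.1064  0.1543]
[[-0.0118  0.2462  0.9691]
 [-0.1401  0.9592 -0.2454]
 [-0.9901 -0.1387  0.0232]]
lean 8.08445572243301 az -94.81925321692592
```

Call:
drive_tool:
  motion:
    - {"offset":[-1,0,0],"twist":0.047,"claw":60}
    - {"offset":[-1,0,0],"twist":0.047,"claw":60}
    - {"offset":[-1,0,0],"twist":0.047,"claw":60}
    - {"offset":[-1,0,0],"twist":0.047,"claw":60}
    - {"offset":[-0.5,0,0],"twist":0.047,"claw":60}
    - {"offset":[0,0,0],"twist":0.047,"claw":60}
    - {"offset":[0,0,0],"twist":0.047,"claw":60}
    - {"offset":[0,0,0],"twist":0.047,"claw":60}

```text
clock: 28.7
tool_pos: [0.469, -0.0937, 0.2434]
eef_rot: [[-0.012, 0.991, 0.134], [-0.14, 0.131, -0.981], [-0.99, -0.03, 0.137]]
force: [0.7, 0.2, 0.4]
grip_width: 0.0648
```

Call:
drive_tool:
  motion:
    - {"offset":[0,0,0],"twist":0.047,"claw":60}
    - {"offset":[0,0,0],"twist":0.047,"claw":60}
    - {"offset":[0,0,0],"twist":0.047,"claw":60}
    - {"offset":[0,0,0],"twist":0.047,"claw":60}
    - {"offset":[0,0,0],"twist":0.047,"claw":60}
    - {"offset":[0,0,0],"twist":0.047,"claw":60}
    - {"offset":[0,0,0],"twist":0.047,"claw":60}
    - {"offset":[0,0,0],"twist":0.047,"claw":60}

```text
clock: 29.5
tool_pos: [0.469, -0.0938, 0.2433]
eef_rot: [[-0.012, 0.5, -0.866], [-0.14, -0.858, -0.494], [-0.99, 0.115, 0.08]]
force: [-0.4, -0.3, 0.3]
grip_width: 0.0649
```

Call:
drive_tool:
  motion:
    - {"offset":[0,0,0],"twist":0.047,"claw":60}
    - {"offset":[0,0,0],"twist":0.047,"claw":60}
    - {"offset":[0,0,0],"twist":0.047,"claw":60}
    - {"offset":[0,0,0],"twist":0.047,"claw":60}
    - {"offset":[0,0,0],"twist":0.047,"claw":60}
    - {"offset":[0,0,0],"twist":0.047,"claw":60}
    - {"offset":[0,0,0],"twist":0.047,"claw":60}
    - {"offset":[0,0,0],"twist":0.047,"claw":60}

```text
clock: 30.3
tool_pos: [0.469, -0.0937, 0.2433]
eef_rot: [[-0.012, -0.611, -0.792], [-0.14, -0.783, 0.606], [-0.99, 0.118, -0.076]]
force: [-0.0, -0.4, -0.0]
grip_width: 0.0653
```

Call:
drive_tool:
  motion:
    - {"offset":[0,0,0],"twist":0.047,"claw":60}
    - {"offset":[0,0,0],"twist":0.047,"claw":60}
    - {"offset":[0,0,0],"twist":0.047,"claw":60}
    - {"offset":[0,0,0],"twist":0.047,"claw":60}
    - {"offset":[0,0,0],"twist":0.047,"claw":60}
    - {"offset":[0,0,0],"twist":0.02,"claw":60}

```text
clock: 30.9
tool_pos: [0.469, -0.0937, 0.2433]
eef_rot: [[-0.012, -0.994, -0.113], [-0.14, -0.11, 0.984], [-0.99, 0.028, -0.138]]
force: [-0.1, -0.7, 0.6]
grip_width: 0.0655
```

```bash
cat > st.py <<'E'
from h import *
s=arm.get_state(); print(s['clock'],s['joint_positions'],s['tool_pos']); print(s['eef_rot'])
x=s['eef_rot'][:,0]; print('lean',np.degrees(np.arccos(-x[2])),'az',np.degrees(np.arctan2(x[1],x[0])))
E
python3 st.py
```

```text
30.9 [ -9.4935 -18.9641 105.3617  -8.0658  92.9224 163.6298] [ 0.469  -0.0937  0.2433]
[[-0.012  -0.9936 -0.1126]
 [-0.1401 -0.1098  0.984 ]
 [-0.9901  0.0276 -0.1378]]
lean 8.081349183320347 az -94.90506055497497
```

Call:
drive_tool:
  motion:
    - {"offset":[-0.14,-0.11,0.98],"twist":0,"claw":60}
    - {"offset":[-0.14,-0.11,0.98],"twist":0,"claw":60}
    - {"offset":[-0.14,-0.11,0.98],"twist":0,"claw":60}
    - {"offset":[-0.14,-0.11,0.98],"twist":0,"claw":60}
    - {"offset":[-0.14,-0.11,0.98],"twist":0,"claw":60}
    - {"offset":[-0.14,-0.11,0.98],"twist":0,"claw":60}

```text
clock: 31.5
tool_pos: [0.4657, -0.0088, 0.2474]
eef_rot: [[-0.011, -0.987, -0.163], [-0.117, -0.161, 0.98], [-0.993, 0.029, -0.113]]
force: [-0.7, 0.2, 0.1]
grip_width: 0.0651
```

```bash
python3 st.py
```

```text
31.5 [ -0.0621 -19.8223 105.5527  -6.7218  94.8363 170.0375] [ 0.4657 -0.0088  0.2474]
[[-0.0105 -0.9865 -0.1633]
 [-0.1166 -0.161   0.98  ]
 [-0.9931  0.0294 -0.1134]]
lean 6.724459157639245 az -95.1575403187506
```

Call:
drive_tool:
  motion:
    - {"offset":[-0.1,-0.16,0.98],"twist":0,"claw":60}
    - {"offset":[-0.1,-0.16,0.98],"twist":0,"claw":60}
    - {"offset":[-0.1,-0.16,0.98],"twist":0,"claw":60}
    - {"offset":[-0.1,-0.16,0.98],"twist":0,"claw":60}
    - {"offset":[-0.1,-0.16,0.98],"twist":0,"claw":60}
    - {"offset":[-0.1,-0.16,0.98],"twist":0,"claw":60}

```text
clock: 32.1
tool_pos: [0.4629, 0.0443, 0.2521]
eef_rot: [[-0.011, -0.968, -0.25], [-0.074, -0.249, 0.966], [-0.997, 0.029, -0.069]]
force: [-0.3, 0.1, -0.3]
grip_width: 0.0655
```

```bash
python3 st.py
```

```text
32.1 [  4.9149 -19.6845 104.9057  -4.183   95.7731 170.0758] [0.4629 0.0443 0.2521]
[[-0.0113 -0.9682 -0.25  ]
 [-0.0738 -0.2485  0.9658]
 [-0.9972  0.0294 -0.0687]]
lean 4.2822931888492235 az -98.69763482955211
```

Call:
drive_tool:
  motion:
    - {"offset":[-0.07,-0.25,0.97],"twist":0,"claw":60}
    - {"offset":[-0.07,-0.25,0.97],"twist":0,"claw":60}
    - {"offset":[-0.05,-0.28,0.97],"twist":0,"claw":60}
    - {"offset":[-0.05,-0.28,0.97],"twist":0,"claw":60}
    - {"offset":[-0.05,-0.28,0.97],"twist":0,"claw":60}
    - {"offset":[-0.03,-0.3,0.97],"twist":0,"claw":60}
    - {"offset":[-0.03,-0.3,0.97],"twist":0,"claw":60}

```text
clock: 32.8
tool_pos: [0.4708, 0.1081, 0.2542]
eef_rot: [[-0.017, -0.937, -0.35], [-0.025, -0.349, 0.937], [-1.0, 0.025, -0.018]]
force: [0.2, -0.5, 0.1]
grip_width: 0.0653
```

```bash
python3 st.py
```

```text
32.8 [ 10.6555 -17.1871 102.7365  -1.2488  95.6913 170.0762] [0.4708 0.1081 0.2542]
[[-0.0173 -0.9366 -0.3499]
 [-0.0253 -0.3494  0.9366]
 [-0.9995  0.025  -0.0177]]
lean 1.7568212136447945 az -124.3230409398325
```

Call:
drive_tool:
  motion:
    - {"offset":[-0.02,-0.35,0.94],"twist":0,"claw":60}
    - {"offset":[-0.02,-0.35,0.94],"twist":0,"claw":60}
    - {"offset":[-0.02,-0.35,0.94],"twist":0,"claw":60}

```text
clock: 33.1
tool_pos: [0.4767, 0.1369, 0.2545]
eef_rot: [[-0.021, -0.92, -0.391], [-0.006, -0.391, 0.92], [-1.0, 0.022, 0.003]]
force: [-0.1, 0.0, 0.3]
grip_width: 0.0653
```

```bash
python3 st.py
```

```text
33.1 [ 13.101  -15.4961 101.3634  -0.0352  95.3965 170.0784] [0.4767 0.1369 0.2545]
[[-0.0213 -0.9201 -0.391 ]
 [-0.0056 -0.391   0.9204]
 [-0.9998  0.0218  0.0032]]
lean 1.2642316284437891 az -165.30902206515907
```

The lean is down to 1.3° and q4 is back at about 0. That is harmless because the cradle levels the remote. Now I turn back to the picking direction, well away from the joint limits.

Call:
drive_tool:
  motion:
    - {"offset":[0,0,0],"twist":-0.047,"claw":60}
    - {"offset":[0,0,0],"twist":-0.047,"claw":60}
    - {"offset":[0,0,0],"twist":-0.047,"claw":60}
    - {"offset":[0,0,0],"twist":-0.047,"claw":60}
    - {"offset":[0,0,0],"twist":-0.047,"claw":60}
    - {"offset":[0,0,0],"twist":-0.047,"claw":60}
    - {"offset":[0,0,0],"twist":-0.047,"claw":60}
    - {"offset":[0,0,0],"twist":-0.047,"claw":60}

```text
clock: 33.9
tool_pos: [0.4766, 0.1365, 0.2545]
eef_rot: [[-0.021, 0.018, -1.0], [-0.006, -1.0, -0.018], [-1.0, 0.006, 0.021]]
force: [1.1, -0.0, -0.6]
grip_width: 0.0651
```

Call:
drive_tool:
  motion:
    - {"offset":[0,0,0],"twist":-0.047,"claw":60}
    - {"offset":[0,0,0],"twist":-0.047,"claw":60}
    - {"offset":[0,0,0],"twist":-0.047,"claw":60}
    - {"offset":[0,0,0],"twist":-0.047,"claw":60}
    - {"offset":[0,0,0],"twist":-0.047,"claw":60}
    - {"offset":[0,0,0],"twist":-0.047,"claw":60}
    - {"offset":[0,0,0],"twist":-0.047,"claw":60}
    - {"offset":[0,0,0],"twist":-0.047,"claw":60}

```text
clock: 34.7
tool_pos: [0.4766, 0.1366, 0.2545]
eef_rot: [[-0.021, 0.931, -0.363], [-0.006, -0.363, -0.932], [-1.0, -0.018, 0.013]]
force: [0.1, 0.1, 0.6]
grip_width: 0.0654
```

Call:
drive_tool:
  motion:
    - {"offset":[0,0,0],"twist":-0.047,"claw":60}
    - {"offset":[0,0,0],"twist":-0.047,"claw":60}
    - {"offset":[0,0,0],"twist":-0.047,"claw":60}
    - {"offset":[0,0,0],"twist":-0.047,"claw":60}
    - {"offset":[0,0,0],"twist":-0.047,"claw":60}
    - {"offset":[0,0,0],"twist":-0.047,"claw":60}
    - {"offset":[0,0,0],"twist":-0.047,"claw":60}
    - {"offset":[0,0,0],"twist":-0.047,"claw":60}

```text
clock: 35.5
tool_pos: [0.4766, 0.1365, 0.2545]
eef_rot: [[-0.021, 0.69, 0.724], [-0.006, 0.724, -0.69], [-1.0, -0.019, -0.011]]
force: [1.4, -0.5, -0.4]
grip_width: 0.0654
```

Call:
drive_tool:
  motion:
    - {"offset":[0,0,0],"twist":-0.047,"claw":60}
    - {"offset":[0,0,0],"twist":-0.047,"claw":60}
    - {"offset":[0,0,0],"twist":-0.047,"claw":60}
    - {"offset":[0,0,0],"twist":-0.047,"claw":60}
    - {"offset":[0,0,0],"twist":-0.047,"claw":60}
    - {"offset":[0,0,0],"twist":0,"claw":60}

```text
clock: 36.1
tool_pos: [0.4766, 0.1365, 0.2545]
eef_rot: [[-0.021, 0.026, 0.999], [-0.006, 1.0, -0.027], [-1.0, -0.006, -0.021]]
force: [-0.3, 0.4, -0.6]
grip_width: 0.0651
```

```bash
python3 st.py;python3 plan.py 0.4855 -0.277 0.10 999 21 60
```

```text
36.1 [ 13.0641 -15.5223 101.3857  -0.0544  95.4046 -75.4197] [0.4766 0.1365 0.2545]
[[-0.0213  0.0265  0.9994]
 [-0.0059  0.9996 -0.0266]
 [-0.9998 -0.0065 -0.0212]]
lean 1.269216126311875 az -164.48915840694244
at [0.4766 0.1365 0.2545] yaw 88.48317893719995
{"offset": [0.37, -0.98, 0.05], "twist": 0.0000, "claw": 60},{"offset": [0.37, -0.98, 0.05], "twist": 0.0000, "claw": 60},{"offset": [0.37, -0.98, 0.05], "twist": 0.0000, "claw": 60},{"offset": [0.37, -0.98, 0.05], "twist": 0.0000, "claw": 60},{"offset": [0.37, -0.98, 0.05], "twist": 0.0000, "claw": 60},{"offset": [0.37, -0.98, 0.05], "twist": 0.0000, "claw": 60},{"offset": [0.37, -0.98, 0.05], "twist": 0.0000, "claw": 60},{"offset": [0.37, -0.98, 0.05], "twist": 0.0000, "claw": 60},{"offset": [0.37, -0.98, 0.05], "twist": 0.0000, "claw": 60},{"offset": [0.37, -0.98, 0.05], "twist": 0.0000, "claw": 60},{"offset": [0.37, -0.98, 0.05], "twist": 0.0000, "claw": 60},{"offset": [0.37, -0.98, 0.05], "twist": 0.0000, "claw": 60},{"offset": [0.37, -0.98, 0.05], "twist": 0.0000, "claw": 60},{"offset": [0.37, -0.98, 0.05], "twist": 0.0000, "claw": 60},{"offset": [0.37, -0.98, 0.05], "twist": 0.0000, "claw": 60},{"offset": [0.37, -0.98, 0.05], "twist": 0.0000, "claw": 60},{"offset": [0.37, -0.98, 0.05], "twist": 0.0000, "claw": 60},{"offset": [0.37, -0.98, 0.05], "twist": 0.0000, "claw": 60},{"offset": [0.37, -0.98, 0.05], "twist": 0.0000, "claw": 60},{"offset": [0.37, -0.98, 0.05], "twist": 0.0000, "claw": 60},{"offset": [0.37, -0.98, 0.05], "twist": 0.0000, "claw": 60},
max 21
```

Call:
drive_tool:
  motion:
    - {"offset":[0.37,-0.98,0.05],"twist":0,"claw":60}
    - {"offset":[0.37,-0.98,0.05],"twist":0,"claw":60}
    - {"offset":[0.37,-0.98,0.05],"twist":0,"claw":60}
    - {"offset":[0.37,-0.98,0.05],"twist":0,"claw":60}
    - {"offset":[0.37,-0.98,0.05],"twist":0,"claw":60}
    - {"offset":[0.37,-0.98,0.05],"twist":0,"claw":60}
    - {"offset":[0.37,-0.98,0.05],"twist":0,"claw":60}
    - {"offset":[0.37,-0.98,0.05],"twist":0,"claw":60}

```text
clock: 36.9
tool_pos: [0.4787, -0.0218, 0.196]
eef_rot: [[-0.021, 0.035, 0.999], [-0.006, 0.999, -0.035], [-1.0, -0.007, -0.021]]
force: [0.1, 0.2, 0.3]
grip_width: 0.0651
```

Call:
drive_tool:
  motion:
    - {"offset":[0.37,-0.98,0.05],"twist":0,"claw":60}
    - {"offset":[0.37,-0.98,0.05],"twist":0,"claw":60}
    - {"offset":[0.37,-0.98,0.05],"twist":0,"claw":60}
    - {"offset":[0.37,-0.98,0.05],"twist":0,"claw":60}
    - {"offset":[0.37,-0.98,0.05],"twist":0,"claw":60}
    - {"offset":[0.37,-0.98,0.05],"twist":0,"claw":60}
    - {"offset":[0.37,-0.98,0.05],"twist":0,"claw":60}
    - {"offset":[0.37,-0.98,0.05],"twist":0,"claw":60}

```text
clock: 37.7
tool_pos: [0.4808, -0.1792, 0.1376]
eef_rot: [[-0.021, 0.035, 0.999], [-0.006, 0.999, -0.035], [-1.0, -0.007, -0.021]]
force: [-0.5, 1.0, 0.4]
grip_width: 0.0655
```

Call:
drive_tool:
  motion:
    - {"offset":[0.37,-0.98,0.05],"twist":0,"claw":60}
    - {"offset":[0.37,-0.98,0.05],"twist":0,"claw":60}
    - {"offset":[0.37,-0.98,0.05],"twist":0,"claw":60}
    - {"offset":[0.37,-0.98,0.05],"twist":0,"claw":60}
    - {"offset":[0.37,-0.9,0.05],"twist":0,"claw":60}
    - {"offset":[0,0,0],"twist":0,"claw":60}
    - {"offset":[0,0,0],"twist":0,"claw":60}

```text
clock: 38.4
tool_pos: [0.482, -0.2753, 0.1012]
eef_rot: [[-0.022, 0.032, 0.999], [-0.006, 0.999, -0.032], [-1.0, -0.006, -0.021]]
force: [0.1, 0.1, 0.3]
grip_width: 0.0653
```

```bash
cat > go.py <<'E'
from h import *
s=arm.get_state(); p=np.array(s['tool_pos']); R=np.array(s['eef_rot']); y0=np.degrees(np.arctan2(R[1,1],R[0,1]))
a=[float(x) for x in sys.argv[1:]]
D=np.array(a[:3])-p; o=R.T@D/0.02
print('at',p,'yaw %.1f'%y0,'total units',o,'twist tot', (-(a[3]-y0)/180 if len(a)>3 else 0),'q',s['joint_positions'])
E
python3 st.py;python3 rem.py r4;python3 go.py 0.485 -0.277 0.005 89; python3 - <<'E'
from h import *
grab('wrist','w7')
E
```

```text
38.4 [ -31.878    -3.9682  105.651    -0.9431   79.2013 -119.8496] [ 0.482  -0.2753  0.1012]
[[-0.0216  0.0321  0.9993]
 [-0.0056  0.9995 -0.0322]
 [-0.9998 -0.0063 -0.0214]]
lean 1.279510209341679 az -165.49030624846637
scene [199. 220.] c 486.1 -277.1 size 98 39 len dir -0.6 z 0.0211
side [347. 297.] c 482.7 -280.3 size 99 38 len dir -0.9 z 0.0216
at [ 0.4822 -0.2748  0.1018] yaw 88.3 total units [ 4.8357 -0.0714  0.2409] twist tot -0.004134840590257877 q [ -31.8267   -4.0314  105.6589   -0.9457   79.2007 -119.8945]
```

View pics/w7.png

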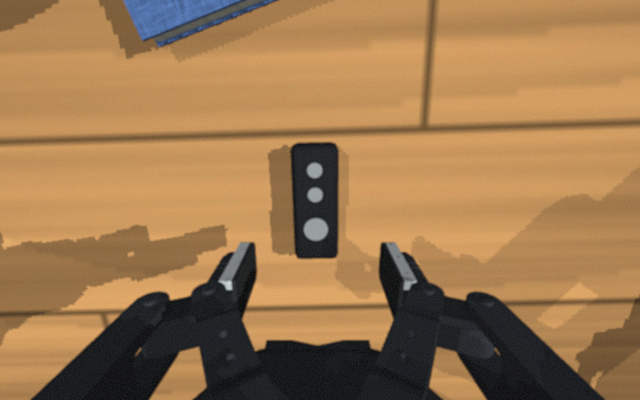

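The short remote is at (315,200), keys up and between the jaws. I descend and grip.

Call:
drive_tool:
  motion:
    - {"offset":[0.9,-0.07,0.24],"twist":-0.004,"claw":60}
    - {"offset":[0.9,0,0],"twist":0,"claw":60}
    - {"offset":[0.9,0,0],"twist":0,"claw":60}
    - {"offset":[0.9,0,0],"twist":0,"claw":60}
    - {"offset":[0.7,0,0],"twist":0,"claw":60}
    - {"offset":[0.5,0,0],"twist":0,"claw":60}
    - {"offset":[0,0,0],"twist":0,"claw":60}

```text
clock: 39.25
tool_pos: [0.4844, -0.2769, 0.0044]
eef_rot: [[-0.022, 0.017, 1.0], [-0.005, 1.0, -0.017], [-1.0, -0.006, -0.022]]
force: [-0.1, 0.0, -0.1]
grip_width: 0.0658
```

Call:
drive_tool:
  motion:
    - {"offset":[0,0,0],"twist":0,"claw":200}
    - {"offset":[0,0,0],"twist":0,"claw":200}
    - {"offset":[0,0,0],"twist":0,"claw":200}
    - {"offset":[0,0,0],"twist":0,"claw":200}
    - {"offset":[0,0,0],"twist":0,"claw":200}
    - {"offset":[0,0,0],"twist":0,"claw":200}
  force: 60

```text
clock: 39.85
tool_pos: [0.4854, -0.2778, 0.0067]
eef_rot: [[-0.02, 0.017, 1.0], [-0.007, 1.0, -0.017], [-1.0, -0.007, -0.019]]
force: [-0.2, 1.3, 5.6]
grip_width: 0.0364
```

```bash
python3 go.py 0.485 -0.277 0.15
```

```text
at [ 0.4854 -0.2778  0.0067] yaw 89.0 total units [-7.165  -0.0158 -0.1595] twist tot 0 q [ -31.9065    1.7463  109.5138   -1.0022   69.4777 -120.5594]
```

Call:
drive_tool:
  motion:
    - {"offset":[-0.5,0,0],"twist":0,"claw":200}
    - {"offset":[-1,0,0],"twist":0,"claw":200}
    - {"offset":[-1,0,0],"twist":0,"claw":200}
    - {"offset":[-1,0,0],"twist":0,"claw":200}
    - {"offset":[-1,0,0],"twist":0,"claw":200}
    - {"offset":[-1,0,0],"twist":0,"claw":200}
    - {"offset":[-1,0,0],"twist":0,"claw":200}
    - {"offset":[-1,0,0],"twist":0,"claw":200}

```text
clock: 40.65
tool_pos: [0.4878, -0.2764, 0.1571]
eef_rot: [[-0.021, 0.017, 1.0], [-0.006, 1.0, -0.017], [-1.0, -0.007, -0.021]]
force: [-0.1, -0.7, -0.6]
grip_width: 0.0363
```

Call:
drive_tool:
  motion:
    - {"offset":[0,0.96,0.27],"twist":0,"claw":200}
    - {"offset":[0,0.96,0.27],"twist":0,"claw":200}
    - {"offset":[0,0.96,0.27],"twist":0,"claw":200}
    - {"offset":[0,0.96,0.27],"twist":0,"claw":200}
    - {"offset":[0,0.96,0.27],"twist":0,"claw":200}
    - {"offset":[0,0.96,0.27],"twist":0,"claw":200}
    - {"offset":[0,0.96,0.27],"twist":0,"claw":200}
    - {"offset":[0,0.96,0.27],"twist":0,"claw":200}

```text
clock: 41.45
tool_pos: [0.5339, -0.1228, 0.1544]
eef_rot: [[-0.021, 0.017, 1.0], [-0.006, 1.0, -0.017], [-1.0, -0.007, -0.02]]
force: [0.4, -0.2, -0.5]
grip_width: 0.0364
```

Call:
drive_tool:
  motion:
    - {"offset":[0,0.96,0.27],"twist":0,"claw":200}
    - {"offset":[0,0.96,0.27],"twist":0,"claw":200}
    - {"offset":[0,0.96,0.27],"twist":0,"claw":200}
    - {"offset":[0,0.96,0.27],"twist":0,"claw":200}
    - {"offset":[0,0.96,0.27],"twist":0,"claw":200}
    - {"offset":[0,0.96,0.27],"twist":0,"claw":200}
    - {"offset":[0,0.96,0.27],"twist":0,"claw":200}
    - {"offset":[0,0.96,0.27],"twist":0,"claw":200}

```text
clock: 42.25
tool_pos: [0.5797, 0.03, 0.1524]
eef_rot: [[-0.021, 0.017, 1.0], [-0.006, 1.0, -0.017], [-1.0, -0.007, -0.021]]
force: [0.2, -0.5, -0.3]
grip_width: 0.0366
```

```bash
python3 go.py 0.6322 0.2221 0.16 173.2;  python3 - <<'E'
from h import *
print(arm.get_state()['grip_width']); grab('wrist','w8')
E
```

```text
at [0.5797 0.03   0.1524] yaw 89.0 total units [-0.4917  9.6466  2.4508] twist tot -0.4676945967131894 q [  0.6139  -2.5182  99.367   -0.3426  84.3378 -88.3599]
0.036556960115319184
```

View pics/w8.png

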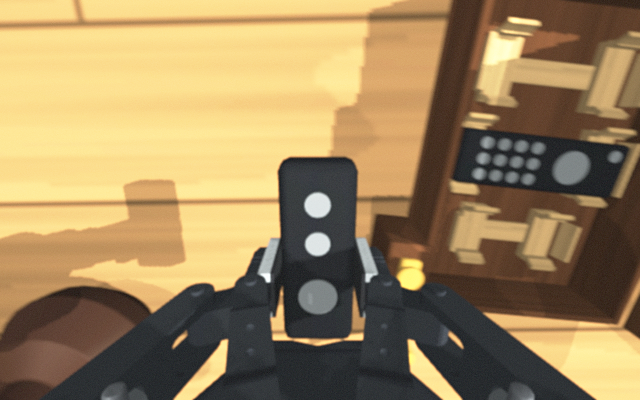

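The short remote is firmly held (end at (317,160)), and the long one lies in its cradle (545,163). I continue over the short cradle.

Call:
drive_tool:
  motion:
    - {"offset":[-0.1,0.96,0.25],"twist":0,"claw":200}
    - {"offset":[-0.1,0.96,0.25],"twist":0,"claw":200}
    - {"offset":[-0.1,0.96,0.25],"twist":0,"claw":200}
    - {"offset":[-0.1,0.96,0.25],"twist":0,"claw":200}
    - {"offset":[-0.1,0.96,0.25],"twist":0,"claw":200}
    - {"offset":[0,0.96,0.25],"twist":0,"claw":200}
    - {"offset":[0,0.96,0.25],"twist":0,"claw":200}
    - {"offset":[0,0.96,0.25],"twist":0,"claw":200}

```text
clock: 43.1
tool_pos: [0.6228, 0.1837, 0.1595]
eef_rot: [[-0.021, 0.017, 1.0], [-0.006, 1.0, -0.017], [-1.0, -0.007, -0.021]]
force: [0.2, -0.1, -0.6]
grip_width: 0.0368
```

Call:
drive_tool:
  motion:
    - {"offset":[0,0.96,0.25],"twist":0,"claw":200}
    - {"offset":[0,0.96,0.25],"twist":0,"claw":200}
    - {"offset":[0,0,0],"twist":-0.0467,"claw":200}
    - {"offset":[0,0,0],"twist":-0.0467,"claw":200}
    - {"offset":[0,0,0],"twist":-0.0467,"claw":200}
    - {"offset":[0,0,0],"twist":-0.0467,"claw":200}
    - {"offset":[0,0,0],"twist":-0.0467,"claw":200}
    - {"offset":[0,0,0],"twist":-0.0467,"claw":200}

```text
clock: 43.9
tool_pos: [0.6333, 0.2211, 0.1591]
eef_rot: [[-0.021, -0.764, 0.645], [-0.006, 0.646, 0.764], [-1.0, 0.012, -0.019]]
force: [0.3, 0.0, -1.1]
grip_width: 0.0363
```

Call:
drive_tool:
  motion:
    - {"offset":[0,0,0],"twist":-0.0467,"claw":200}
    - {"offset":[0,0,0],"twist":-0.0467,"claw":200}
    - {"offset":[0,0,0],"twist":-0.0467,"claw":200}
    - {"offset":[0,0,0],"twist":-0.0467,"claw":200}
    - {"offset":[0,0,0],"twist":0,"claw":200}
    - {"offset":[0,0,0],"twist":0,"claw":200}

```text
clock: 44.5
tool_pos: [0.6332, 0.2208, 0.1592]
eef_rot: [[-0.021, -0.992, 0.125], [-0.006, 0.125, 0.992], [-1.0, 0.02, -0.009]]
force: [-1.0, -0.1, -2.2]
grip_width: 0.0366
```

```bash
python3 go.py 0.6322 0.2221 0.07 173.2;  python3 - <<'E'
from h import *
s=arm.get_state(); print(s['grip_width']); im,d,c=grab('wrist','w9'); 
E
```

```text
at [0.6332 0.2208 0.1592] yaw 172.8 total units [ 4.4573 -0.0323  0.0965] twist tot -0.002169844599640511 q [  17.0372    8.4581   87.3276    0.0193   85.4849 -155.779 ]
0.03662245673710763
```

View pics/w9.png

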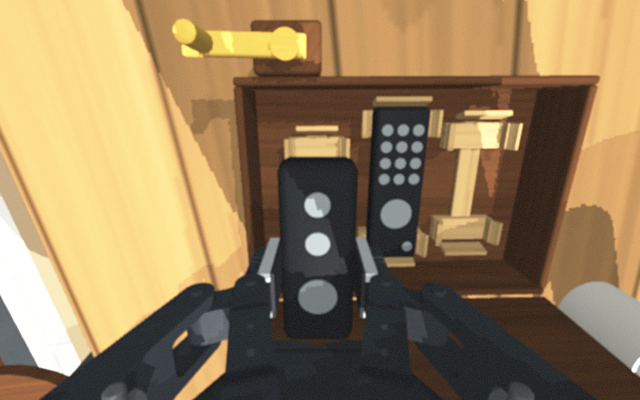

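```bash
python3 - <<'E'
from h import *
im,d,c=load('w9'); p=np.array([0.6332,0.2208]); R=np.array([[-0.992,.125],[.125,.992]])
for u,v in ((281,160),(318,157),(355,160),(278,185),(357,185),(318,337)):
    q=onz(c,u,v,0.1745)[:2]-p; print(R@q)
E
```

```text
[-0.0176 -0.0529]
[-0.0011 -0.0542]
[ 0.0155 -0.0527]
[-0.0194 -0.0414]
[ 0.0168 -0.0411]
[-0.0012  0.0448]
```

The short remote sits about 3–4 mm off-centre in the grip, towards the camera, so I compensate by 3 mm along the tool's z.

Call:
drive_tool:
  motion:
    - {"offset":[0,-0.03,0.25],"twist":-0.002,"claw":200}
    - {"offset":[0.9,0,0],"twist":0,"claw":200}
    - {"offset":[0.9,0,0],"twist":0,"claw":200}
    - {"offset":[0.9,0,0],"twist":0,"claw":200}
    - {"offset":[0.9,0,0],"twist":0,"claw":200}
    - {"offset":[0.8,0,0],"twist":0,"claw":200}
    - {"offset":[0,0,0],"twist":0,"claw":200}
    - {"offset":[0,0,0],"twist":0,"claw":200}

```text
clock: 45.35
tool_pos: [0.6324, 0.2246, 0.0711]
eef_rot: [[-0.022, -0.993, 0.114], [-0.006, 0.115, 0.993], [-1.0, 0.021, -0.009]]
force: [-1.2, -0.5, -1.1]
grip_width: 0.0364
```

```bash
python3 go.py 0.6326 0.2251 0.023 173.2;  python3 - <<'E'
from h import *
im,d,c=grab('scene','s6'); cv2.imwrite('pics/s6c.png',cv2.resize(im[150:300,330:480],None,fx=4,fy=4))
im,d,c=grab('wrist','w10')
E
```

```text
at [0.6324 0.2246 0.0711] yaw 173.4 total units [ 2.4017 -0.0559  0.0447] twist tot 0.001217573046392791 q [  17.3667   11.8139   91.9733    0.0264   77.4985 -156.0636]
```

View pics/s6c.png

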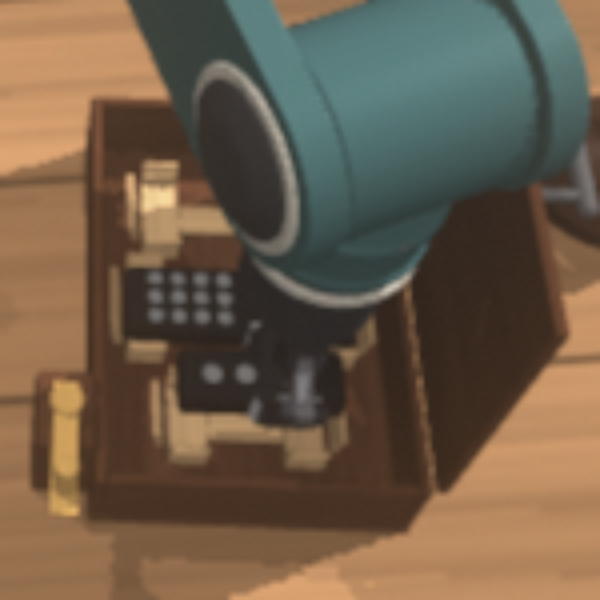

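View pics/w10.png

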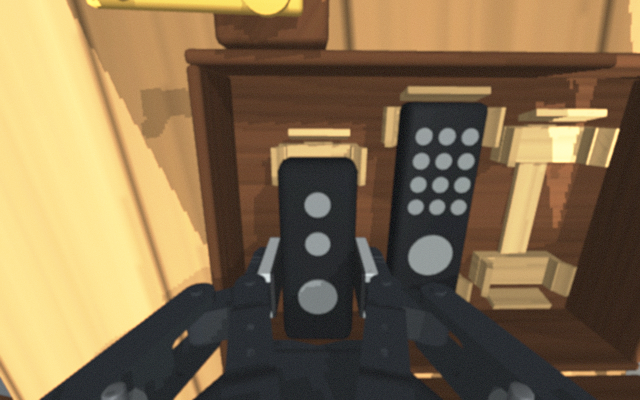

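```bash
python3 - <<'E'
from h import *
C=np.array([0.5552,0.2313]); xa=np.array([.1187,.9929]); ya=np.array([-.9929,.1187])
im,d,c=load('s6'); P=cloud(c,d); rel=P[...,:2]-C; bx=rel@xa; by=rel@ya; z=P[...,2]
m=(z>0.079)&(z<0.093)&(by<-0.045)&(by>-0.105)&(abs(bx)<0.09)
print(m.sum(),np.percentile(bx[m],[0,1,3,50,97,99,100]),np.percentile(by[m],[1,50,99]),np.median(z[m]))
k=m&(bx<-0.02); A=np.c_[bx[k],by[k],np.ones(k.sum())]; print('plane',np.linalg.lstsq(A,z[k],rcond=None)[0])
print('y range by x', [(round(x,3),np.percentile(by[m&(abs(bx-x)<0.005)],[2,98])) for x in (-.045,-.035,-.025)])
im,d,c=load('w10')
for n,(u,v),h in (('end',(318,157),.0864),('end337',(318,337),.0864),('sideL',(279,190),.0864),('sideR',(357,190),.0864),('stop top L',(289,132),.033),('stopR',(350,132),.033),('cheekL',(272,160),.033),('cheekR',(367,162),.033)):
    q=onz(c,u,v,h)[:2]-C; print(n,q@xa,q@ya)
E
```

```text
376 [-0.0495 -0.0492 -0.0481 -0.0188  0.047   0.0485  0.0501] [-0.1013 -0.0813 -0.0593] 0.08600197339992854
plane [0.0722 0.0789 0.0942]
y range by x [(-0.045, array([-0.0975, -0.0623])), (-0.035, array([-0.0967, -0.0609])), (-0.025, array([-0.0968, -0.0635]))]
end -0.05134251860317774 -0.07909969258509549
end337 0.048292757348307916 -0.07875987675217928
sideL -0.03599411081290109 -0.09709839815352769
sideR -0.035888797894154716 -0.06089708887095452
stop top L -0.05771112849103358 -0.09585609445395929
stopR -0.057751531942159456 -0.05815045558337713
cheekL -0.040298976698458173 -0.1070690646045539
cheekR -0.03896136463777733 -0.04657641979976464
```

Call:
drive_tool:
  motion:
    - {"offset":[0.6,0.02,0.02],"twist":0.001,"claw":200}
    - {"offset":[0.5,0,0],"twist":0,"claw":200}
    - {"offset":[0.4,0,0],"twist":0,"claw":200}
    - {"offset":[0.3,0,0],"twist":0,"claw":200}
    - {"offset":[0.2,0,0],"twist":0,"claw":200}
    - {"offset":[0.2,0,0],"twist":0,"claw":200}
    - {"offset":[0.1,0,0],"twist":0,"claw":200}
    - {"offset":[0,0,0],"twist":0,"claw":200}

```text
clock: 46.25
tool_pos: [0.631, 0.2249, 0.0251]
eef_rot: [[-0.021, -0.993, 0.117], [-0.006, 0.118, 0.993], [-1.0, 0.02, -0.009]]
force: [0.3, -1.2, -0.8]
grip_width: 0.0366
```

Call:
drive_tool:
  motion:
    - {"offset":[0.05,0,0],"twist":0,"claw":200}
    - {"offset":[0.05,0,0],"twist":0,"claw":200}
    - {"offset":[0,0,0],"twist":0,"claw":200}

```text
clock: 46.55
tool_pos: [0.6313, 0.2251, 0.0242]
eef_rot: [[-0.02, -0.993, 0.117], [-0.006, 0.118, 0.993], [-1.0, 0.019, -0.008]]
force: [-3.2, 1.3, 5.2]
grip_width: 0.0366
```

Call:
drive_tool:
  motion:
    - {"offset":[0,0,0],"twist":0,"claw":105}
    - {"offset":[0,0,0],"twist":0,"claw":105}
    - {"offset":[0,0,0],"twist":0,"claw":105}
    - {"offset":[-0.3,0,0],"twist":0,"claw":105}
    - {"offset":[-1,0,0],"twist":0,"claw":105}
    - {"offset":[-1,0,0],"twist":0,"claw":105}
    - {"offset":[-1,0,0],"twist":0,"claw":105}
    - {"offset":[-1,0,0],"twist":0,"claw":105}

```text
clock: 47.35
tool_pos: [0.6329, 0.2254, 0.1105]
eef_rot: [[-0.021, -0.993, 0.117], [-0.006, 0.118, 0.993], [-1.0, 0.02, -0.008]]
force: [0.6, -0.3, -0.0]
grip_width: 0.0501
```

Call:
drive_tool:
  motion:
    - {"offset":[-1,0,0],"twist":0,"claw":105}
    - {"offset":[-1,0,0],"twist":0,"claw":105}
    - {"offset":[-1,0,0],"twist":0,"claw":105}
    - {"offset":[-1,0,0],"twist":0,"claw":105}
    - {"offset":[-1,0,0],"twist":0,"claw":105}
    - {"offset":[-1,0,0],"twist":0,"claw":105}
    - {"offset":[-1,0,0],"twist":0,"claw":105}
    - {"offset":[-0.5,0,0],"twist":0,"claw":105}

```text
clock: 48.15
tool_pos: [0.6363, 0.2264, 0.2616]
eef_rot: [[-0.019, -0.993, 0.117], [-0.005, 0.118, 0.993], [-1.0, 0.018, -0.008]]
force: [-0.0, 0.4, 0.6]
grip_width: 0.0503
```

```bash
python3 - <<'E'
from h import *
print(arm.get_state()['tool_pos'],arm.get_state()['joint_positions'])
im,d,c=grab('wrist','w11'); P=cloud(c,d)
grab('scene','s7'); grab('side','d7')
E
```

```text
[0.6363 0.2264 0.2616] [  17.4095    7.0482   79.3796    0.0261   94.7021 -155.8418]
```

View pics/w11.png

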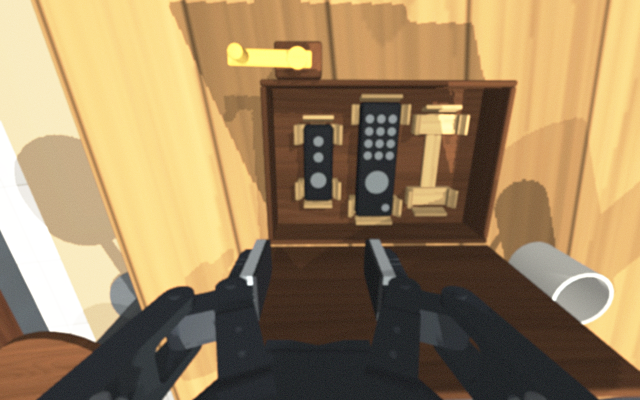

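View pics/s7.png

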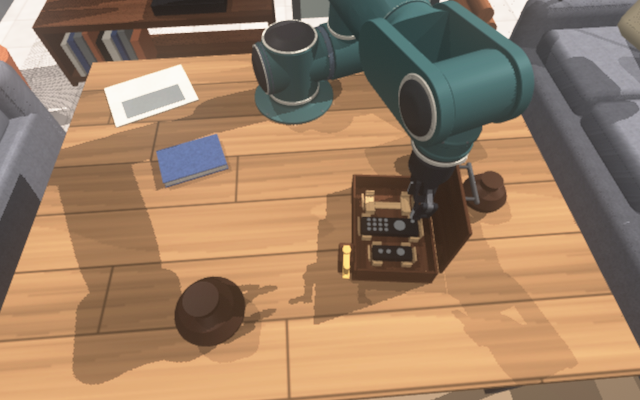

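Both remotes sit in their cradles: short at wrist (318,162), long at (376,160). No other remote is on the table. I check heights and centres numerically.

```bash
cat > chk.py <<'E'
from h import *
C=np.array([0.5552,0.2313]); xa=np.array([.1187,.9929]); ya=np.array([-.9929,.1187])
for tag in sys.argv[1:]:
    im,d,c=load(tag); P=cloud(c,d); rel=P[...,:2]-C; bx=rel@xa; by=rel@ya; z=P[...,2]
    dark=(im.max(2)<70)|((im.max(2).astype(int)-im.min(2)<30))
    for n,y0,L,W in (('long',0,.15,.05),('short',-.0775,.1,.038)):
        m=(z>0.0345)&(z<0.045)&(abs(by-y0)<0.03)&(abs(bx)<L/2+.01)&dark
        if m.sum()<50: print(tag,n,m.sum()); continue
        A=np.c_[bx[m],by[m]-y0,np.ones(m.sum())]; s=np.linalg.lstsq(A,z[m],rcond=None)[0]
        print(tag,n,m.sum(),'x',np.percentile(bx[m],[1,99]),'y',np.percentile(by[m],[1,99]),'z med %.4f'%np.median(z[m]),'plane',s)
E
python3 chk.py s7 d7 w11; python3 - <<'E'
from h import *
C=np.array([0.5552,0.2313]); xa=np.array([.1187,.9929]); ya=np.array([-.9929,.1187])
im,d,c=load('w11')
g=(im.max(2)<55).astype(np.uint8); g[:95]=0; g[225:]=0; g[:,:285]=0; g[:,470:]=0
g=cv2.morphologyEx(g,cv2.MORPH_OPEN,np.ones((5,5)))
cs,_=cv2.findContours(g,cv2.RETR_EXTERNAL,cv2.CHAIN_APPROX_NONE)
for k in cs:
    if cv2.contourArea(k)<800: continue
    q=np.array([onz(c,u,v,0.039)[:2]-C for u,v in k[:,0]]); b=np.c_[q@xa,q@ya]*1000
    print(cv2.minAreaRect(b.astype(np.float32)))
E
```

```text
s7 long 926 x [-0.0748  0.07  ] y [-0.0256  0.0228] z med 0.0390 plane [0.0026 0.012  0.039 ]
s7 short 521 x [-0.0482  0.0479] y [-0.0958 -0.0595] z med 0.0387 plane [0.0009 0.0314 0.0387]
d7 long 202 x [-0.0525  0.0687] y [-0.0229  0.0222] z med 0.0386 plane [-0.0103 -0.0109  0.0387]
d7 short 116 x [-0.0517  0.0409] y [-0.0927 -0.0598] z med 0.0387 plane [-0.0074 -0.028   0.0386]
w11 long 4303 x [-0.074   0.0695] y [-0.0255  0.0222] z med 0.0394 plane [0.0011 0.0139 0.0393]
w11 short 2107 x [-0.047   0.0474] y [-0.0953 -0.0596] z med 0.0393 plane [ 0.004  -0.0012  0.0392]
((14.943252563476562, -3.445159912109375), (49.64452362060547, 108.97228240966797), 89.58489990234375)
((-14.826814651489258, -77.43881225585938), (35.36727523803711, 67.1580581665039), 89.19723510742188)
```

Heights are as expected: tops at 39 mm, level and centred. Now I turn and regrasp the handle to shut the lid.

Call:
drive_tool:
  motion:
    - {"offset":[-1,0,0],"twist":0.045,"claw":180}
    - {"offset":[-1,0,0],"twist":0.045,"claw":180}
    - {"offset":[-1,0,0],"twist":0.045,"claw":180}
    - {"offset":[0,0,0],"twist":0.045,"claw":180}
    - {"offset":[0,0,0],"twist":0.045,"claw":180}
    - {"offset":[0,0,0],"twist":0.045,"claw":180}
    - {"offset":[0,0,0],"twist":0.045,"claw":180}
    - {"offset":[0,0,0],"twist":0.045,"claw":180}

```text
clock: 49.1
tool_pos: [0.6371, 0.2266, 0.3175]
eef_rot: [[-0.023, -0.311, 0.95], [-0.007, 0.95, 0.311], [-1.0, 0.001, -0.024]]
force: [0.1, -0.1, -0.2]
grip_width: 0.0248
```

Call:
drive_tool:
  motion:
    - {"offset":[0,0,0],"twist":0.045,"claw":180}
    - {"offset":[0,0,0],"twist":0.045,"claw":180}
    - {"offset":[0,0,0],"twist":0.045,"claw":180}
    - {"offset":[0,0,0],"twist":0.0055,"claw":180}
    - {"offset":[0,0,0],"twist":0,"claw":180}
    - {"offset":[0,0,0],"twist":0,"claw":180}

```text
clock: 49.7
tool_pos: [0.6373, 0.2266, 0.3186]
eef_rot: [[-0.022, 0.116, 0.993], [-0.006, 0.993, -0.116], [-1.0, -0.009, -0.021]]
force: [-0.0, 0.1, -0.6]
grip_width: 0.0251
```

```bash
cat > hd.py <<'E'
from h import *
C=np.array([0.5552,0.2313]); xa=np.array([.1187,.9929]); ya=np.array([-.9929,.1187])
for tag in ('s7','d7'):
    im,d,c=load(tag); P=cloud(c,d); rel=P[...,:2]-C; bx=rel@xa; by=rel@ya; z=P[...,2]
    m=(z>0.19)&(z<0.275)&(abs(by)<0.16)&(bx>0.06)&(bx<0.17)
    hb=m&(bx>0.132)&(abs(by)<.055); print(tag,'handle',hb.sum(),np.median(bx[hb]) if hb.any() else 0,np.median(z[hb]) if hb.any() else 0, np.percentile(by[hb],[1,99]) if hb.any() else 0)
    l=(z>0.08)&(z<0.26)&(abs(by)<0.14)&(bx>0.08)&(bx<0.13)
    if l.sum()>50:
        print(' lid pts',l.sum(),[ (h,np.median(bx[l&(abs(z-h)<.01)])) for h in (.1,.15,.2,.24)])
E
python3 hd.py; python3 go.py 0.572 0.3785 0.31 83.2
```

```text
s7 handle 249 0.14357308107534236 0.2392291954525757 [-0.0529  0.0518]
 lid pts 2095 [(0.1, np.float64(0.10106350343833016)), (0.15, np.float64(0.10184601493282602)), (0.2, np.float64(0.1026731148389963)), (0.24, np.float64(0.10339704317840513))]
d7 handle 0 0 0 0
 lid pts 3194 [(0.1, np.float64(0.10033956100253773)), (0.15, np.float64(0.10101175313061767)), (0.2, np.float64(0.10204795753245438)), (0.24, np.float64(0.102349343012507))]
at [0.6373 0.2266 0.3186] yaw 83.4 total units [ 0.454   7.1686 -4.1111] twist tot 0.0008598018642482132 q [ 17.4051   7.1218  74.0742   0.026  100.1042 -65.9401]
```

Call:
drive_tool:
  motion:
    - {"offset":[0,0.88,-0.51],"twist":0,"claw":180}
    - {"offset":[0,0.88,-0.51],"twist":0,"claw":180}
    - {"offset":[0,0.88,-0.51],"twist":0,"claw":180}
    - {"offset":[0,0.88,-0.51],"twist":0,"claw":180}
    - {"offset":[0,0.88,-0.51],"twist":0,"claw":180}
    - {"offset":[0,0.88,-0.51],"twist":0,"claw":180}
    - {"offset":[0,0.88,-0.51],"twist":0,"claw":180}
    - {"offset":[0,0.88,-0.51],"twist":0,"claw":180}

```text
clock: 50.5
tool_pos: [0.5723, 0.3778, 0.3196]
eef_rot: [[-0.021, 0.119, 0.993], [-0.006, 0.993, -0.119], [-1.0, -0.009, -0.02]]
force: [-0.1, 0.3, 1.2]
grip_width: 0.0251
```

```bash
python3 go.py 0.5725 0.376 0.216 83.2;  python3 - <<'E'
from h import *
im,d,c=grab('wrist','w12')
print(proj(c,[.5725,.376,.2348]))
E
```

```text
at [0.5723 0.3778 0.3196] yaw 83.2 total units [ 5.1797 -0.0446  0.1268] twist tot -0.00011723107153392852 q [ 31.1638   8.2521  72.742    0.3321 100.2246 -51.9547]
[315.4599 202.4983]
```

View pics/w12.png

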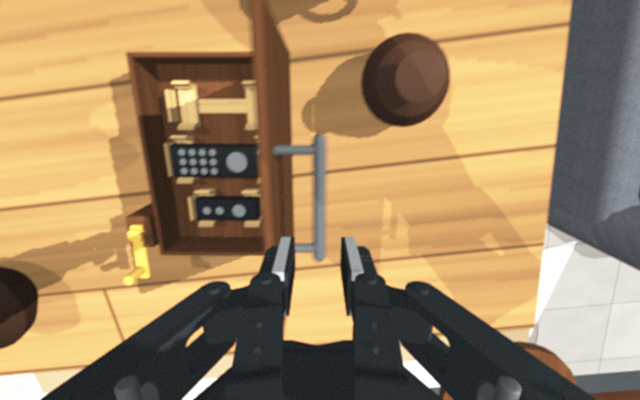

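The handle bar (u≈320, v 135–260) lies midway between the pads. I go straight down and grip.

Call:
drive_tool:
  motion:
    - {"offset":[0.9,0,0.1],"twist":0,"claw":180}
    - {"offset":[0.9,0,0],"twist":0,"claw":180}
    - {"offset":[0.9,0,0],"twist":0,"claw":180}
    - {"offset":[0.9,0,0],"twist":0,"claw":180}
    - {"offset":[0.9,0,0],"twist":0,"claw":180}
    - {"offset":[0.6,0,0],"twist":0,"claw":180}
    - {"offset":[0,0,0],"twist":0,"claw":180}

```text
clock: 51.25
tool_pos: [0.5736, 0.3761, 0.2226]
eef_rot: [[-0.015, 0.119, 0.993], [-0.002, 0.993, -0.119], [-1.0, -0.004, -0.015]]
force: [-6.0, 3.9, 33.5]
grip_width: 0.0252
```

Call:
drive_tool:
  motion:
    - {"offset":[0,0,0],"twist":0,"claw":245}
    - {"offset":[0,0,0],"twist":0,"claw":245}
    - {"offset":[0,0,0],"twist":0,"claw":245}
    - {"offset":[0,0,0],"twist":0,"claw":245}
    - {"offset":[0,0,0],"twist":0,"claw":245}
  force: 35

```text
clock: 51.75
tool_pos: [0.5736, 0.3762, 0.2209]
eef_rot: [[-0.016, 0.119, 0.993], [-0.002, 0.993, -0.119], [-1.0, -0.004, -0.016]]
force: [-2.8, 3.4, 23.4]
grip_width: 0.0095
```

Call:
drive_tool:
  motion:
    - {"offset":[-0.15,0,0],"twist":0,"claw":245}
    - {"offset":[-0.1,0,0],"twist":0,"claw":245}
    - {"offset":[0,0,0],"twist":0,"claw":245}

```text
clock: 52.05
tool_pos: [0.5733, 0.375, 0.2215]
eef_rot: [[-0.021, 0.119, 0.993], [-0.007, 0.993, -0.12], [-1.0, -0.009, -0.02]]
force: [4.4, 0.6, -0.9]
grip_width: 0.0093
```

```bash
python3 - <<'E'
from h import *
im,d,c=grab('scene','s8'); cv2.imwrite('pics/s8c.png',cv2.resize(im[100:300,330:530],None,fx=3,fy=3))
E
```

```text
(no output)
```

View pics/s8c.png

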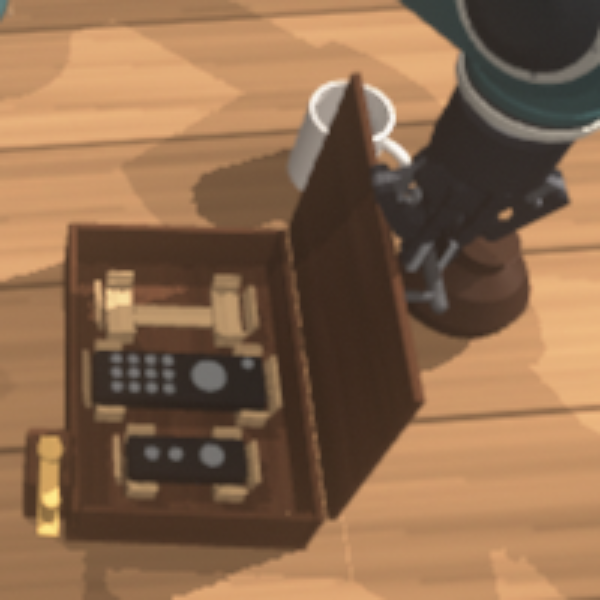

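Call:
drive_tool:
  motion:
    - {"offset":[-0.12,-0.56,0],"twist":0,"claw":245}
    - {"offset":[-0.09,-0.57,0],"twist":0,"claw":245}
    - {"offset":[-0.05,-0.57,0],"twist":0,"claw":245}
    - {"offset":[-0.01,-0.57,0],"twist":0,"claw":245}

```text
clock: 52.5
tool_pos: [0.5679, 0.3301, 0.2284]
eef_rot: [[-0.02, 0.119, 0.993], [-0.005, 0.993, -0.119], [-1.0, -0.008, -0.02]]
force: [4.0, 3.6, -1.1]
grip_width: 0.0093
```

Call:
drive_tool:
  motion:
    - {"offset":[0.03,-0.57,0],"twist":0,"claw":245}
    - {"offset":[0.06,-0.57,0],"twist":0,"claw":245}
    - {"offset":[0.1,-0.56,0],"twist":0,"claw":245}
    - {"offset":[0.14,-0.56,0],"twist":0,"claw":245}

```text
clock: 52.9
tool_pos: [0.5622, 0.2847, 0.2221]
eef_rot: [[-0.021, 0.119, 0.993], [-0.006, 0.993, -0.119], [-1.0, -0.008, -0.02]]
force: [2.4, 1.1, 7.3]
grip_width: 0.0096
```

Call:
drive_tool:
  motion:
    - {"offset":[0.17,-0.55,0],"twist":0,"claw":245}
    - {"offset":[0.21,-0.53,0],"twist":0,"claw":245}
    - {"offset":[0.24,-0.52,0],"twist":0,"claw":245}
    - {"offset":[0.28,-0.5,0],"twist":0,"claw":245}

```text
clock: 53.3
tool_pos: [0.5568, 0.2427, 0.2042]
eef_rot: [[-0.021, 0.119, 0.993], [-0.006, 0.993, -0.119], [-1.0, -0.008, -0.02]]
force: [7.1, 2.3, 2.4]
grip_width: 0.0095
```

Call:
drive_tool:
  motion:
    - {"offset":[0.31,-0.48,0],"twist":0,"claw":245}
    - {"offset":[0.34,-0.46,0],"twist":0,"claw":245}
    - {"offset":[0.37,-0.44,0],"twist":0,"claw":245}
    - {"offset":[0.4,-0.41,0],"twist":0,"claw":245}

```text
clock: 53.7
tool_pos: [0.5519, 0.207, 0.1759]
eef_rot: [[-0.021, 0.119, 0.993], [-0.006, 0.993, -0.119], [-1.0, -0.009, -0.02]]
force: [7.2, 3.8, -0.5]
grip_width: 0.0097
```

Call:
drive_tool:
  motion:
    - {"offset":[0.42,-0.39,0],"twist":0,"claw":245}
    - {"offset":[0.45,-0.36,0],"twist":0,"claw":245}
    - {"offset":[0.47,-0.33,0],"twist":0,"claw":245}
    - {"offset":[0.49,-0.3,0],"twist":0,"claw":245}

```text
clock: 54.1
tool_pos: [0.5481, 0.1795, 0.1395]
eef_rot: [[-0.02, 0.119, 0.993], [-0.006, 0.993, -0.119], [-1.0, -0.008, -0.019]]
force: [5.9, 1.1, 2.3]
grip_width: 0.0096
```

Call:
drive_tool:
  motion:
    - {"offset":[0.51,-0.26,0],"twist":0,"claw":245}
    - {"offset":[0.53,-0.23,0],"twist":0,"claw":245}
    - {"offset":[0.4,-0.15,0],"twist":0,"claw":245}

```text
clock: 54.4
tool_pos: [0.5459, 0.1666, 0.1106]
eef_rot: [[-0.02, 0.119, 0.993], [-0.006, 0.993, -0.119], [-1.0, -0.009, -0.02]]
force: [9.0, 3.2, 1.2]
grip_width: 0.0097
```

Call:
drive_tool:
  motion:
    - {"offset":[0.35,-0.1,0],"twist":0,"claw":245}
    - {"offset":[0.3,-0.07,0],"twist":0,"claw":245}
    - {"offset":[0.15,0,0],"twist":0,"claw":245}
    - {"offset":[0,0,0],"twist":0,"claw":245}

```text
clock: 54.8
tool_pos: [0.5454, 0.1624, 0.0957]
eef_rot: [[-0.02, 0.119, 0.993], [-0.008, 0.993, -0.12], [-1.0, -0.011, -0.019]]
force: [6.7, -8.8, 5.4]
grip_width: 0.0094
```

Call:
drive_tool:
  motion:
    - {"offset":[0.1,0,0],"twist":0,"claw":245}
    - {"offset":[0.1,0,0],"twist":0,"claw":245}
    - {"offset":[0,0,0],"twist":0,"claw":245}

```text
clock: 55.1
tool_pos: [0.5457, 0.1624, 0.0951]
eef_rot: [[-0.018, 0.119, 0.993], [-0.008, 0.993, -0.12], [-1.0, -0.01, -0.017]]
force: [-10.5, -13.3, 40.9]
grip_width: 0.0096
```

Lid is hard shut (41 N of seating force, no further travel). I ease off, release and rise.

Call:
drive_tool:
  motion:
    - {"offset":[-0.15,0,0],"twist":0,"claw":245}
    - {"offset":[0,0,0],"twist":0,"claw":160}
    - {"offset":[0,0,0],"twist":0,"claw":160}
    - {"offset":[0,0,0],"twist":0,"claw":160}
    - {"offset":[-1,0,0],"twist":0,"claw":160}
    - {"offset":[-1,0,0],"twist":0,"claw":160}
    - {"offset":[-1,0,0],"twist":0,"claw":160}
    - {"offset":[0,0,0],"twist":0,"claw":160}

```text
clock: 55.9
tool_pos: [0.547, 0.1645, 0.1567]
eef_rot: [[-0.018, 0.119, 0.993], [-0.005, 0.993, -0.119], [-1.0, -0.008, -0.018]]
force: [-0.0, -0.5, 0.4]
grip_width: 0.0319
```

```bash
python3 go.py 0.6961 0.0957 0.15 83.2;  python3 - <<'E'
from h import *
im,d,c=grab('wrist','w13')
im,d,c=grab('scene','s9'); P=cloud(c,d)
C=np.array([0.5552,0.2313]); xa=np.array([.1187,.9929]); ya=np.array([-.9929,.1187]); rel=P[...,:2]-C; bx=rel@xa; by=rel@ya; z=P[...,2]
m=(abs(bx)<.095)&(abs(by)<.14)&(z>.06)&(z<.085); A=np.c_[bx[m],by[m],np.ones(m.sum())]; print(m.sum(),np.linalg.lstsq(A,z[m],rcond=None)[0],np.median(z[m]))
hsv=cv2.cvtColor(im,cv2.COLOR_BGR2HSV); b=cv2.inRange(hsv,(20,100,100),(38,255,255))>0
k=b&(z>.07)&(z<.125)&(bx<0); print('brass',k.sum(),P[k].mean(0)); t=k&(z>.105); print('peg top',t.sum(),P[t].mean(0) if t.any() else 0)
kk=k&(z<.095); q=P[kk]; v=cv2.fitLine(q[:,:2].astype(np.float32),cv2.DIST_HUBER,0,.01,.01).ravel(); print(v,np.degrees(np.arctan2(v[1],v[0])))
E
```

```text
at [0.547  0.1645 0.1567] yaw 83.2 total units [ 0.2184 -2.5252  7.818 ] twist tot -0.0001272013465981085 q [ 14.1971  -3.8995 100.2811  -0.0409  84.7183 -68.9721]
6065 [-0.0002  0.0002  0.0736] 0.07360443147020468
brass 126 [0.6644 0.1005 0.0894]
peg top 19 [0.6926 0.0958 0.1151]
[ 0.992  -0.1261  0.6559  0.1016] -7.246202
```

View pics/s9.png

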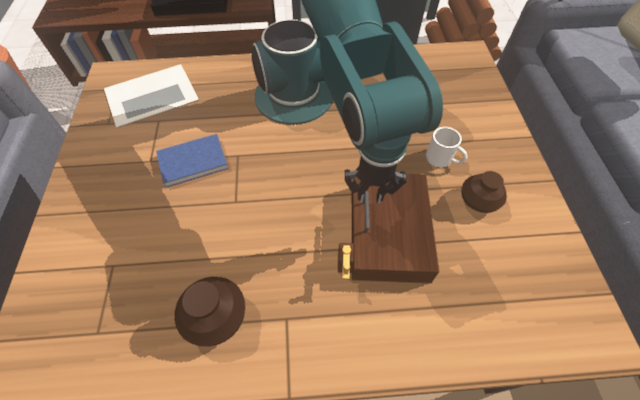

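The lid is flat at 73.6 mm and fully shut. The lever points at -7° with the peg at (0.695, 0.096). I take the peg again.

Call:
drive_tool:
  motion:
    - {"offset":[0,-0.32,0.97],"twist":0,"claw":150}
    - {"offset":[0,-0.32,0.97],"twist":0,"claw":150}
    - {"offset":[0,-0.32,0.97],"twist":0,"claw":150}
    - {"offset":[0,-0.32,0.97],"twist":0,"claw":150}
    - {"offset":[0,-0.32,0.97],"twist":0,"claw":150}
    - {"offset":[0,-0.32,0.97],"twist":0,"claw":150}
    - {"offset":[0,-0.32,0.97],"twist":0,"claw":150}
    - {"offset":[0,-0.3,0.97],"twist":0,"claw":150}

```text
clock: 56.8
tool_pos: [0.6944, 0.0948, 0.1497]
eef_rot: [[-0.024, 0.119, 0.993], [-0.006, 0.993, -0.119], [-1.0, -0.009, -0.023]]
force: [0.7, -0.1, 1.3]
grip_width: 0.0353
```

```bash
python3 go.py 0.695 0.0955 0.092 83.2;  python3 - <<'E'
from h import *
im,d,c=grab('wrist','w14'); print(proj(c,[.695,.0955,.118]))
E
```

```text
at [0.6944 0.0948 0.1497] yaw 83.2 total units [2.8846 0.0633 0.09  ] twist tot -0.0001806329285884879 q [  5.7836  12.4801  83.6427  -0.2259  85.2575 -77.3566]
[318.0859 227.6785]
```

View pics/w14.png

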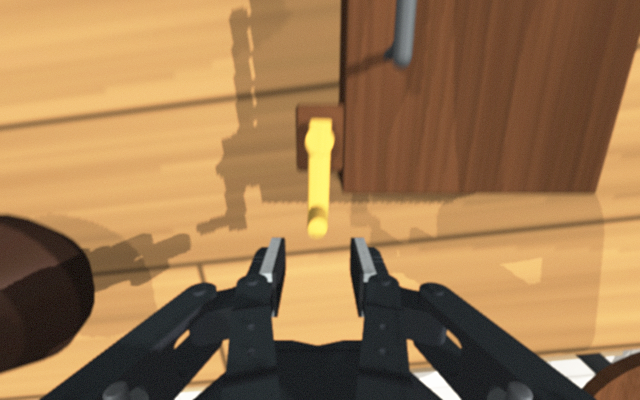

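The peg top at (317,228) matches the prediction. I descend and grip.

Call:
drive_tool:
  motion:
    - {"offset":[0.8,0.06,0.09],"twist":0,"claw":150}
    - {"offset":[0.8,0,0],"twist":0,"claw":150}
    - {"offset":[0.8,0,0],"twist":0,"claw":150}
    - {"offset":[0.45,0,0],"twist":0,"claw":150}
    - {"offset":[0,0,0],"twist":0,"claw":240}
    - {"offset":[0,0,0],"twist":0,"claw":240}
    - {"offset":[0,0,0],"twist":0,"claw":240}
    - {"offset":[0,0,0],"twist":0,"claw":240}
  force: 25

```text
clock: 57.65
tool_pos: [0.6945, 0.0961, 0.0943]
eef_rot: [[-0.022, 0.119, 0.993], [-0.006, 0.993, -0.119], [-1.0, -0.009, -0.022]]
force: [-5.1, 1.5, -9.7]
grip_width: 0.0127
```

Call:
drive_tool:
  motion:
    - {"offset":[0,0.39,-0.027],"twist":-0.045,"claw":240}
    - {"offset":[0,0.39,-0.027],"twist":-0.045,"claw":240}
    - {"offset":[0,0.39,-0.027],"twist":-0.045,"claw":240}
    - {"offset":[0,0.39,-0.027],"twist":-0.045,"claw":240}
    - {"offset":[0,0.39,-0.027],"twist":-0.045,"claw":240}

```text
clock: 58.15
tool_pos: [0.6859, 0.1333, 0.0943]
eef_rot: [[-0.022, -0.559, 0.829], [-0.007, 0.829, 0.559], [-1.0, 0.007, -0.022]]
force: [-3.2, -2.5, -10.4]
grip_width: 0.0132
```

Call:
drive_tool:
  motion:
    - {"offset":[0,0.39,-0.027],"twist":-0.045,"claw":240}
    - {"offset":[0,0.39,-0.027],"twist":-0.045,"claw":240}
    - {"offset":[0,0.39,-0.027],"twist":-0.045,"claw":240}
    - {"offset":[0,0.39,-0.027],"twist":-0.045,"claw":240}
    - {"offset":[0,0.39,-0.027],"twist":-0.045,"claw":240}
    - {"offset":[0,0,0],"twist":0,"claw":240}

```text
clock: 58.75
tool_pos: [0.6547, 0.1562, 0.0948]
eef_rot: [[-0.021, -0.963, 0.27], [-0.006, 0.27, 0.963], [-1.0, 0.019, -0.012]]
force: [1.2, 2.0, -16.3]
grip_width: 0.0129
```

```bash
python3 - <<'E'
from h import *
s=arm.get_state(); v=s['tool_pos'][:2]-np.array([.6405,.1022]); print(v,np.linalg.norm(v),'latch',np.radians(83.18)-np.arctan2(v[1],v[0]),s['joint_positions'],s['force'])
E
```

```text
[0.0142 0.054 ] 0.055826251703531816 latch 0.1383134087533604 [  11.2896   11.0056   90.5918   -0.1017   79.6713 -153.0284] [  1.1925   2.0313 -16.2995]
```

Call:
drive_tool:
  motion:
    - {"offset":[0,0.36,-0.02],"twist":-0.03,"claw":240}
    - {"offset":[0,0,0],"twist":0,"claw":240}
    - {"offset":[0,0,0],"twist":0,"claw":160}
    - {"offset":[0,0,0],"twist":0,"claw":160}
    - {"offset":[0,0,0],"twist":0,"claw":160}
    - {"offset":[-0.5,0,0],"twist":0,"claw":160}
    - {"offset":[-1,0,0],"twist":0,"claw":160}
    - {"offset":[-1,0,0],"twist":0,"claw":160}

```text
clock: 59.55
tool_pos: [0.6494, 0.1576, 0.1469]
eef_rot: [[-0.021, -0.983, 0.182], [-0.006, 0.182, 0.983], [-1.0, 0.019, -0.01]]
force: [0.7, 0.3, 0.2]
grip_width: 0.0318
```

Call:
drive_tool:
  motion:
    - {"offset":[-1,0,0],"twist":0,"claw":160}
    - {"offset":[-1,0,0],"twist":0,"claw":160}
    - {"offset":[-1,0,0],"twist":0,"claw":160}
    - {"offset":[-1,0,-0.5],"twist":0,"claw":160}
    - {"offset":[0,0,-0.9],"twist":0,"claw":160}
    - {"offset":[0,0,-0.9],"twist":0,"claw":160}
    - {"offset":[0,0,-0.9],"twist":0,"claw":160}
    - {"offset":[0,0,0],"twist":0,"claw":160}

```text
clock: 60.35
tool_pos: [0.6388, 0.0927, 0.2253]
eef_rot: [[-0.022, -0.983, 0.183], [-0.007, 0.183, 0.983], [-1.0, 0.021, -0.011]]
force: [-0.2, 0.5, -0.1]
grip_width: 0.0318
```

```bash
python3 - <<'E'
from h import *
s=arm.get_state(); print(s['clock'],s['tool_pos'],s['joint_positions'],s['force'])
im,d,c=grab('side','d10'); im,d,c=grab('scene','s10'); P=cloud(c,d)
C=np.array([0.5552,0.2313]); xa=np.array([.1187,.9929]); ya=np.array([-.9929,.1187]); rel=P[...,:2]-C; bx=rel@xa; by=rel@ya; z=P[...,2]
m=(abs(bx)<.095)&(abs(by)<.14)&(z>.06)&(z<.082); A=np.c_[bx[m],by[m],np.ones(m.sum())]; print(m.sum(),np.linalg.lstsq(A,z[m],rcond=None)[0])
hsv=cv2.cvtColor(im,cv2.COLOR_BGR2HSV); b=cv2.inRange(hsv,(18,90,90),(38,255,255))>0
k=b&(z>.078)&(z<.125)&(bx<0); q=P[k&(z<.092)]; print(k.sum(),'peg',P[k&(z>.1)].mean(0)); v=cv2.fitLine(q[:,:2].astype(np.float32),cv2.DIST_HUBER,0,.01,.01).ravel(); print(np.degrees(np.arctan2(v[1],v[0])))
w=np.hstack([im[120:320,260:510],]); cv2.imwrite('pics/s10c.png',cv2.resize(w,None,fx=3,fy=3))
# bystanders vs start
im0,d0,c0=load('scene0'); P0=cloud(c0,d0)
for n,(u0,v0,u1,v1) in dict(pot_big=(170,270,250,350),pot_small=(460,168,512,215),mug=(425,125,470,168),book=(150,130,235,190)).items():
    a=P0[v0:v1,u0:u1].reshape(-1,3);b=P[v0:v1,u0:u1].reshape(-1,3); a=a[a[:,2]>.015];b=b[b[:,2]>.015]; print(n,a.mean(0),b.mean(0))
E
```

```text
60.35 [0.6388 0.0927 0.2253] [   6.0995    3.9037   86.0926   -0.2429   91.306  -163.3347] [-0.165   0.529  -0.0731]
6339 [-0.0007  0.0003  0.0737]
196 peg [0.6504 0.1578 0.1135]
79.97887
pot_big [ 0.7701 -0.2067  0.1061] [ 0.7704 -0.2065  0.1069]
pot_small [0.4992 0.4843 0.08  ] [0.4982 0.4854 0.0784]
mug [0.3241 0.4304 0.0646] [0.3246 0.4302 0.0656]
book [ 0.2977 -0.3089  0.0539] [ 0.2798 -0.3194  0.0312]
```

View pics/s10c.png

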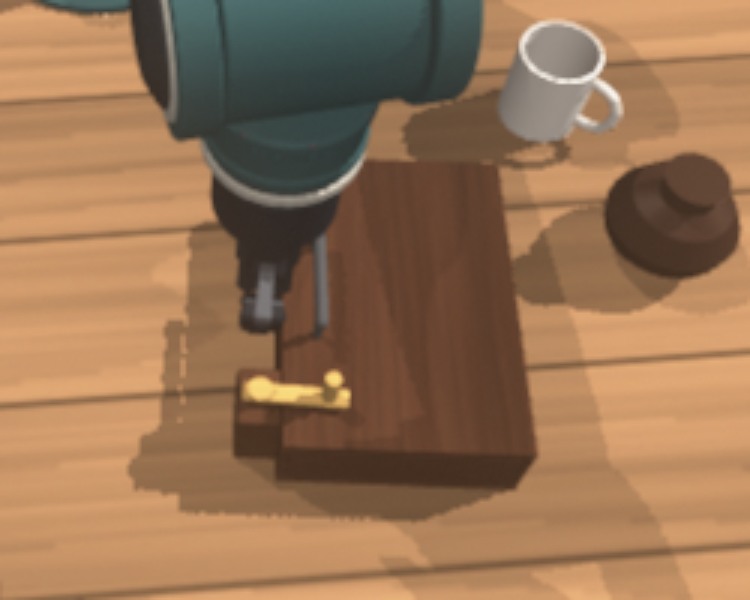

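The lid is shut, the lever lies across its edge (crop (295,390)), the gripper is clear and the bystanders are in place. I hand it in.

```bash
python3 - <<'E'
from h import *
im,d,c=load('s10'); P=cloud(c,d); m=((P[...,2]>0.012)&(P[...,2]<0.035)).astype(np.uint8)[120:200,140:245]
q=P[120:200,140:245][m>0]; print(cv2.minAreaRect((q[:,:2]*1000).astype(np.float32)))
print(arm.get_state()['dq']); print(arm.sign_off())
E
```

```text
((269.00201416015625, -322.2764587402344), (135.2718963623047, 189.69473266601562), 17.055343627929688)
[ 1.0595  0.4482 -0.5178  0.1026 -0.0184  0.2369]
the job is handed in; nothing more can be done
None
```

I put both remotes on the table, the long and the short one, in their own cradles. The lid is shut, the latch is back across it, and the job was handed in at about 60 s. The middle-sized remote was absent from every view.

**Last checks**
- **Remotes:** just before the lid closed, both tops stood about 39 mm above the table (17 + 22 mm expected). They were level, and within about 2 mm of their seats sideways. I did not see them again after closing.
- **Lid:** it measures flat, with its top at 73.7 mm.
- **Latch:** it stands about 0.06 rad from its locked direction, against a limit of 0.35.
- **Bystanders:** the pots, mug and book are within about 2 mm of where they started.
- **Robot:** the gripper is well clear of everything.

**What went wrong on the way**
- **Knocked remote:** the short remote was moved about 4 cm aside during the run. I measured it again and picked it up from the new place.
- **Tool lean:** on one move the last joint reached its range limit and the tool picked up an 8° lean. I worked that back to about 1.3° and finished with it like that.
- **Lid contact:** while regrasping the handle I read about 33 N upward, probably the gripper linkage on the lid's upper edge. I backed off at once. Pressing the lid fully shut gave about 41 N through the fingers on the handle.
- **Camera disagreement:** the scene and side cameras differed by 2–4 mm on where the remotes lay. I went mostly by the scene view and checked with the wrist camera.

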